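# Chill the glasses and steel cubes for rum

### The arm

A 6-joint arm with a two-finger parallel gripper is mounted at the origin on the work surface. World frame = base frame: x ahead of the robot, y to its left, z up, the work surface at z = 0. Lengths are in m, angles in degrees, forces in N, time in s.
With the tool pointing down it reaches from about 0.4 to 0.825 m from the base axis. Payload 7 kg.
Tool frame: the origin (TCP) lies at the very end of the fingers, on their centre line; the grasp point (between the pads) lies 19 mm behind it; z points along the fingers, y is the direction in which the jaws open and shut (so a half turn about z gives the same grasp; the last joint's range is limited). The gripper opens to 88 mm and grips with 3 to 60 N. Pads are 19 mm wide; open, the fingers measure 130 mm over their backs; the gripper's body (78 mm by 193 mm) begins 47 mm behind the grasp point.
Start: joints at [-51.274, 20.546, 0.682, 0, -70.136, -16.507], TCP at [0.255, -0.625, 0.227] pointing down, gripper open.
Joint ranges: [-176.03, 176.03], [-82.01, 121.73], [-58.28, 71.71], [-173.87, 95.51], [-174.79, -0.11], [-173.66, 173.66]. Speed limits (degrees/s): [136.94, 136.94, 172.46, 180, 180, 180].

### API

Orientations are given as [roll, pitch, yaw] about the fixed x, y, z axes, in that order (R = Rz(yaw) Ry(pitch) Rx(roll)).
In Python, from plant import telemetry, snapshot, calibration, workorder gives the robot as it stands. The module is installed in compiled form; this text tells all that it offers.
- The arm moves only by the tool step_arm, never from a script. Its argument "plan" is text: rows parted by semicolons, each of 7 numbers parted by spaces: the finger opening in cm, from 0 to 8.76, then the shift along the tool's x, y, z in cm, then the turn, a rotation vector about the tool's x, y, z in degrees. A call has 1 to 12 rows; each row shifts and turns the commanded pose from where the row before left it, along the tool's axes as they then stand; what a row does not reach is not made up. A row lasts 1/12 s, in which the tool goes at most 41.7 mm and 7.16 degrees, less where a joint would pass 70% of its speed; a pose out of reach is approached as far as the arm can. A call with a gripper value outside its range is refused whole. The fingers move at their own pace and stop on an object; the grip force is fixed at half the most. Time passes only in rows, so rows that do not move let the fingers close. It gives the time, the measured TCP pose, the force and the opening at its end, in the units of the state.
- telemetry.get_obs(): the state, without advancing time (a new reading comes with each control period).
- snapshot(name): name is "side" or "top" or "wrist"; returns the picture (480x640x3 uint8, blue, green, red); there is no depth.
- calibration(name): a dict with "K" (3x3 intrinsics, pixels), "camera_from_world" (4x4, takes a point from world to camera coordinates). Camera axes: x right, y up, looking along -z (the intrinsics and any distortion apply to the point x, -y, -z); pixel columns grow to the right and rows downward; lengths in m; the calibration is good to about 2 mm. A picture is of the moment at which its call begins: read the wrist's pose just before it. calibration takes no time and is no camera call; for the wrist camera it gives the pose at the moment of the call.
- workorder.close_job(): hands the job in, once; it reports no verdict.
The state is a dict: "clock": time; "joint_pos": joint angles; "qvel": joint speeds; "tau": joint torques, N m; "tool_pos": TCP position; "orientation": TCP orientation; "force": force on the tool from outside, world axes, zero at the start; "moment": the same for the moment, N m; "opening": finger opening in m.
Only numpy, scipy, OpenCV 4.12 (cv2) and the standard library are available. Lean on these libraries where they do the work, as an engineer would, in place of code of your own. Each camera call takes 0.05 s, during which the arm holds its last target.

### The job

Get the chilling station ready for tonight's rum: slide the white dish and both tumblers over the sideboard, without lifting or tipping them, onto their round marks on the black pad, and put every steel cube that lies about into the dish. Once all of that is in place, start the station: twist the red spring-return knob clockwise to its stop, keep it there half a second and let it spring back. Leave the tongs, stirrer, jigger, coasters and lime where they are.

Things in the scene. Friction and masses are not known exactly. Their poses are not given: they have to be found in the camera images.
- dish: round white ceramic dish, open, 150 mm outer diameter at the rim (140 at the foot), 45 mm high, wall 5 mm, floor 6 mm thick, 0.45 kg; origin at the centre of its underside, z up; too wide to grip across, it is slid over the wood
- glass1: green glass tumbler, open, 84 mm outer diameter at the rim (78 at the foot), 68 mm tall, wall 4 mm, floor 10 mm, 0.26 kg, standing upright; origin at the centre of its underside; too wide to grip across, it is slid over the wood
- glass2: second green glass tumbler, the same as glass1
- dish_spot (a point): centre of the large round blue mark (150 mm) on the chilling station's flat black pad, where the dish belongs; at table height, its axes are the station's. The pad is a film under 1 mm thick and no obstacle; the station's aluminium console, 150 x 100 mm and 50 mm tall, stands at the -y end, its centre at (-10, -150) mm in this frame
- glass_spot1 (a point): centre of one of the two small round blue marks (84 mm) on the pad, for a tumbler, at table height
- glass_spot2 (a point): centre of the other small round blue mark on the pad, for a tumbler, at table height
- starter (a joint): angle of the red starter knob on the console, rad: 0 at rest, grows clockwise seen from above, stop at 1.2; a spring returns it to 0 when released (about 0.03 N m at rest, 0.15 N m at the stop)
- starter_grip (a point): grip point of the red starter knob, on its upright turning axis, 79 mm above the table: a bar 46 mm long along this point's x axis (which turns with the knob), 12 mm thick along its y axis, from 62 to 90 mm above the table
- cube1: steel drink-chilling cube, 26 mm edges, 90 g; origin at the centre of the face that is underneath at the start, z up; may be absent
- cube2: steel drink-chilling cube, 26 mm edges, 90 g; origin at the centre of the face that is underneath at the start, z up; may be absent
- cube3: steel drink-chilling cube, 26 mm edges, 90 g; origin at the centre of the face that is underneath at the start, z up; may be absent
- cube4: steel drink-chilling cube, 26 mm edges, 90 g; origin at the centre of the face that is underneath at the start, z up; may be absent
- cube5: steel drink-chilling cube, 26 mm edges, 90 g; origin at the centre of the face that is underneath at the start, z up; may be absent
- tongs: stainless spring-hinge ice tongs lying flat, 175 mm long, 75 mm wide, 14 mm thick, hinge at -x; origin at the middle of its underside; bystander, leave alone
- stirrer: flat bamboo stirrer, 210 mm long along x, 18 mm wide, 6 mm thick; origin at the middle of its underside; bystander, leave alone
- jigger: brass measure, 42 mm diameter, 75 mm tall; origin at the middle of its underside; bystander, leave alone
- coasters: stack of cork coasters, 96 mm diameter, 30 mm tall; origin at the middle of its underside; bystander, leave alone
- lime: green lime, 52 mm; origin at the middle of its underside; bystander, leave alone

How it is judged (in metres and radians):
On the way, in this order (a step that is already met when the one before it is completed fails the run):
1. everything is in place on the pad: the dish within 15 mm of the centre of the large mark, each tumbler upright within 12 mm of the centre of a small mark (either one), every cube present in the dish (horizontal distance between dish and dish_spot below 0.015 m and (horizontal distance between glass1 and glass_spot1 below 0.012 m or horizontal distance between glass1 and glass_spot2 below 0.012 m) and angle between each of glass1, glass2, dish's own z axis and vertical below 0.1 rad and (horizontal distance between glass2 and glass_spot1 below 0.012 m or horizontal distance between glass2 and glass_spot2 below 0.012 m) and horizontal distance between each of cube1, cube2, cube3, cube4, cube5 and dish below 0.07 m and height (world z) of each of cube1, cube2, cube3, cube4, cube5 below 0.05 m), for 0.2 s.
2. the starter knob is turned to its stop (past 1.1 rad) and kept there for half a second (value of joint starter above 1.1 rad), for 0.5 s.
3. the knob is let go and has sprung back to rest (below 0.08 rad) (value of joint starter below 0.08 rad), for 0.2 s.
At the end, for the whole second after the job is handed in: The dish stands within 15 mm of the centre of the large mark and each tumbler upright within 12 mm of the centre of a small mark, every cube present lies in the dish below its rim, all at rest, and the knob has sprung back to rest (below 0.08 rad) (all of step 1 and linear speed of each of dish, glass1, glass2, cube1, cube2, cube3, cube4, cube5 below 0.02 m/s and value of joint starter below 0.08 rad); the robot touches nothing.
It fails at once if a bystander (tongs, stirrer, jigger, coasters or lime) is moved more than 30 mm (distance of any of tongs, stirrer, jigger, coasters, lime from where it was at the start of the episode above 0.03 m).
It fails at once if a tumbler or the dish is tipped more than 0.5 rad or lifted: its underside more than 25 mm above the sideboard (angle between any of dish, glass1, glass2's own z axis and vertical above 0.5 rad or height (world z) of any of dish, glass1, glass2 above 0.025 m).
Of cube1, cube2, cube3, cube4, cube5 only 3 to 5 are there at a start; the rules pass over those that are not, and their reading is None.
At some moment in a run one of glass1, glass2, cube1, cube2, cube3, cube4, cube5 may be knocked a few centimetres aside while the robot is not near it.
Once in a run the grip may slacken for a moment while it holds something.
It also fails if it takes over 208 s, if anything falls off the work surface, if the arm or the gripper's body presses on something with over 40 N, if the wrist force passes 120 N, or if a joint passes its speed limit or range.

## Working session

There is one attempt and no reset: what is moved stays moved. The work goes in short steps, Python scripts to look and compute and a tool call to move; the robot and the scene stay as the last step left them, time stands still between calls to the robot, and variables do not carry over. Pictures are saved under pics/ and viewed, and the job is handed in when it is done.

Besides the shell and the picture viewer there is one more tool, called after "Call:" as name(argument=value, ...), one argument or row to a line, values as JSON. step_arm: Moves the arm, as the interface text tells. Its arguments: {"type":"object","properties":{"plan":{"type":"string"}},"required":["plan"]}

```bash
mkdir -p pics; ls; python3 - <<'E'
from plant import telemetry, snapshot, calibration, workorder
import cv2
print(telemetry.get_obs())
for n in ["side","top","wrist"]:
    c=calibration(n); print(n,c)
    cv2.imwrite(f"pics/{n}0.png",snapshot(n))
E
```

```text
pics
{'clock': 0.0, 'joint_pos': array([-5.12751034e+01,  2.05921304e+01,  6.36465120e-01, -1.94419735e-02,
       -7.01349186e+01, -1.65069552e+01]), 'qvel': array([-0.01928878, -0.02311789,  0.03236513,  0.01137855, -0.08292494,
       -0.041526  ]), 'tau': array([-1.66404584e-04, -5.82722425e+01,  2.93034464e+01,  6.99691951e+00,
        6.51130467e-03, -1.88996282e-04]), 'tool_pos': array([ 0.25504515, -0.62446681,  0.2256374 ]), 'orientation': array([ 1.79907956e+02, -8.21658778e-03, -1.57788673e+02]), 'force': array([ 0.37028741, -0.80307731,  0.32988838]), 'moment': array([-0.07018402,  0.00215911, -0.02895115]), 'opening': 0.08755756443459392}
side {'K': array([[450.89319934,   0.        , 323.26207507],
       [  0.        , 450.89319934, 232.75600106],
       [  0.        ,   0.        ,   1.        ]]), 'camera_from_world': array([[-0.97847336, -0.20568548, -0.0168334 ,  0.57782556],
       [ 0.14077619, -0.72487938,  0.67433816, -0.09518049],
       [-0.15090375,  0.65745218,  0.73823078, -0.90055485],
       [ 0.        ,  0.        ,  0.        ,  1.        ]])}
top {'K
[... 254 characters left out ...]
14392,  0.00229452,  0.08770419, -0.57642972],
       [-0.08767905, -0.00940373,  0.99610439, -1.42962435],
       [ 0.        ,  0.        ,  0.        ,  1.        ]])}
wrist {'K': array([[372.75083263,   0.        , 315.50935152],
       [  0.        , 372.75083263, 235.73025912],
       [  0.        ,   0.        ,   1.        ]]), 'camera_from_world': array([[-3.78455594e-01,  9.25619113e-01,  7.88213600e-04,
         6.73243951e-01],
       [-8.97359414e-01, -3.66692042e-01, -2.45526023e-01,
         3.00738852e-02],
       [-2.26974548e-01, -9.36280077e-02,  9.69389679e-01,
        -3.89012886e-01],
       [ 0.00000000e+00,  0.00000000e+00,  0.00000000e+00,
         1.00000000e+00]])}
```

View pics/top0.png

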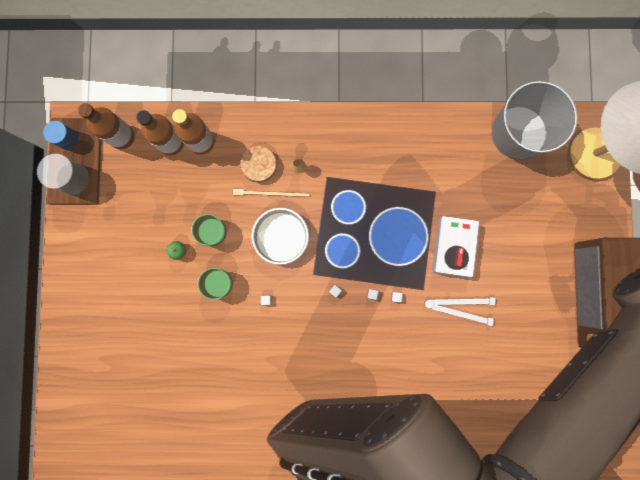

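View pics/side0.png

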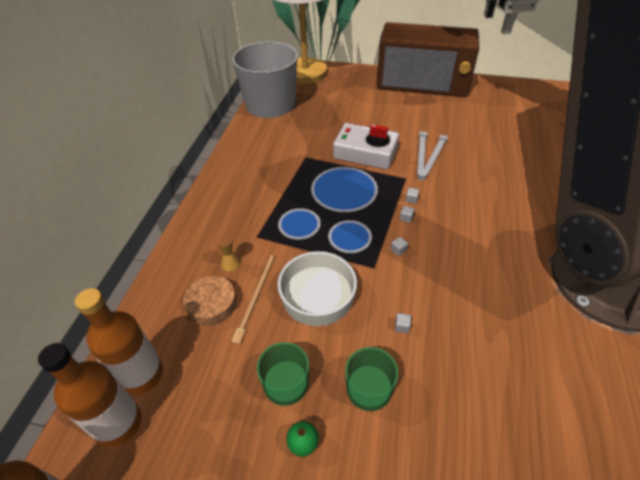

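View pics/wrist0.png

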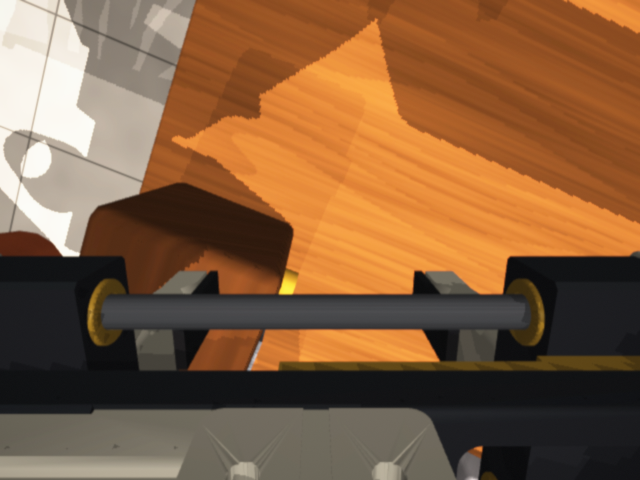

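The top picture shows four cubes, at (266,300), (336,292), (373,295) and (397,297). The dish is at (280,236), the tumblers at (209,231) and (215,284), and the pad at (375,233). The knob is at (459,257). The side view also shows four cubes. Next I'll measure positions.

```bash
cat > h.py <<'E'
import numpy as np, cv2
from plant import telemetry, snapshot, calibration, workorder
def ray(name,uv,z,cal=None):
    c=cal or calibration(name); K=c["K"]; T=c["camera_from_world"]
    d=np.array([(uv[0]-K[0,2])/K[0,0],-(uv[1]-K[1,2])/K[1,1],-1.0])
    R=T[:3,:3]; o=-R.T@T[:3,3]; w=R.T@d
    s=(z-o[2])/w[2]; return (o+s*w)
def proj(name,p,cal=None):
    c=cal or calibration(name); T=c["camera_from_world"]; q=T[:3,:3]@np.array(p)+T[:3,3]
    K=c["K"]; return np.array([K[0,0]*q[0]/-q[2]+K[0,2],K[1,1]*-q[1]/-q[2]+K[1,2]])
def blobs(mask,amin,amax):
    out=[]
    cs,_=cv2.findContours(mask.astype(np.uint8),cv2.RETR_EXTERNAL,cv2.CHAIN_APPROX_NONE)
    for c in cs:
        a=cv2.contourArea(c)
        if amin<a<amax: out.append((a,c))
    return out
def worldfit(name,c,z):
    P=np.array([ray(name,p,z)[:2] for p in c.reshape(-1,2).astype(float)]).astype(np.float32)
    return P
E
cat > top.py <<'E'
from h import *
import sys
im=snapshot("top"); cv2.imwrite(f"pics/{sys.argv[1]}.png",im)
hsv=cv2.cvtColor(im,cv2.COLOR_BGR2HSV)
H,S,V=[hsv[...,i].astype(int) for i in range(3)]
roi=np.zeros(H.shape,bool); roi[150:360,140:520]=True
def show(n,m,a0,a1,z):
    for a,c in blobs(m&roi,a0,a1):
        P=worldfit("top",c,z); M=c.reshape(-1,2).mean(0)
        (cx,cy),r=cv2.minEnclosingCircle(P)
        rect=cv2.minAreaRect(P*1000)
        e=cv2.fitEllipse(P*1000) if len(P)>5 else None
        print(n,"px",M.round(0),"circ %.4f %.4f r%.4f"%(cx,cy,r),"rect",np.round(rect[0],1),np.round(rect[1],1),round(rect[2],1),"ell",np.round(e[0],1) if e else '',np.round(e[1],1) if e else '')
show("green@.068",(H>40)&(H<85)&(S>80),150,5000,0.068)
show("blue@0",(H>95)&(H<125)&(S>120)&(V>60),200,9000,0.0)
show("white@.045",(S<60)&(V>120),900,9000,0.045)
show("cube@.026",(S<75)&(V>100),30,300,0.026)
show("red@.09",((H<6)|(H>174))&(S>180)&(V>80),15,300,0.09)
E
python3 top.py top1
```

```text
green@.068 px [212. 283.] circ 0.4464 0.3126 r0.0424 rect [445.3 311.2] [78.9 80.5] 77.1 ell [446.2 311. ] [75.5 78.9]
green@.068 px [175. 250.] circ 0.5314 0.4147 r0.0220 rect [531.5 415.4] [41.4 41.7] 0.2 ell [531.6 415.1] [40.5 42.4]
green@.068 px [209. 230.] circ 0.5843 0.3299 r0.0430 rect [580.5 325. ] [72.4 81. ] 62.3 ell [582.9 327.6] [71.8 78.6]
blue@0 px [342. 250.] circ 0.5358 -0.0189 r0.0398 rect [535.4 -18.9] [78.5 75.7] 0.1 ell [535.9 -19.2] [76.4 77.1]
blue@0 px [398. 236.] circ 0.5754 -0.1709 r0.0730 rect [ 575.3 -170.5] [141.3 140.9] 0.1 ell [ 575.4 -170.8] [142.  143.2]
blue@0 px [348. 207.] circ 0.6545 -0.0354 r0.0396 rect [654.  -35.3] [76.9 76.2] 0.0 ell [654.6 -35.5] [76.5 77. ]
white@.045 px [342. 250.] circ 0.5334 -0.0175 r0.0470 rect [532.8 -17.2] [90.7 91.1] 45.0 ell [533.  -17.2] [90.9 91.1]
white@.045 px [456. 246.] circ 0.5442 -0.3157 r0.0892 rect [ 544.6 -314.7] [107.9 151.4] 82.3 ell [ 544.5 -314.8] [120.9 176.8]
white@.045 px [280. 236.] circ 0.5717 0.1462 r0.0761 rect [571.4 146.5] [147.8 148.7] 45.4 ell [571.5 146.4] [147.9 149.3]
white@.045 px [398. 236.] circ 0.5718 -0.1650 r0.0788 rect [ 571.5 -165.4] [152.8 154.9] 0.1 ell [ 571.6 -164.9] [154.  155.2]
white@.045 px [348. 207.] circ 0.6487 -0.0332 r0.0470 rect [647.8 -33.1] [90.5 89.8] 0.0 ell [648.4 -33.1] [91.2 91.4]
cube@.026 px [266. 300.] circ 0.4027 0.1839 r0.0161 rect [403.8 184. ] [23.6 23.9] 0.2 ell [403.4 184. ] [27.5 27.7]
cube@.026 px [396. 297.] circ 0.4122 -0.1607 r0.0168 rect [ 411.6 -161.3] [28.9 26.3] 89.5 ell [ 412.1 -161.4] [28.2 30.8]
cube@.026 px [372. 294.] circ 0.4198 -0.0976 r0.0169 rect [419.  -97.6] [28.4 25.7] 78.3 ell [419.2 -97.7] [27.2 30.9]
cube@.026 px [335. 291.] circ 0.4272 0.0005 r0.0165 rect [4.274e+02 2.000e-01] [27.2 26.3] 51.6 ell [4.27e+02 3.00e-01] [28.6 29.3]
```

```bash
python3 - <<'E'
import cv2
im=cv2.imread("pics/top0.png")[170:350,150:510]
cv2.imwrite("pics/c0.png",cv2.resize(im,(800,400),interpolation=cv2.INTER_CUBIC))
E
```

```text
(no output)
```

View pics/c0.png

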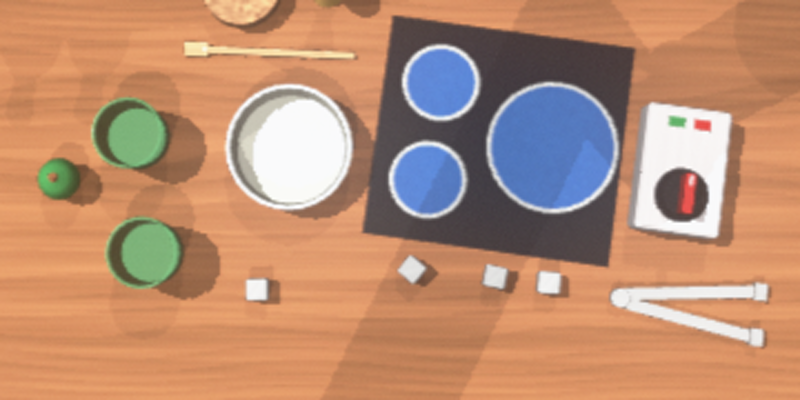

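The sizes agree with the text: marks about 143 and 77 mm inside their white rings, cubes about 26 mm, dish 148 mm.

| Thing | World position (m) |
|---|---|
| dish_spot | (0.575, -0.171) |
| small marks | (0.536, -0.019) and (0.655, -0.035) |
| station yaw | about -8° |
| dish | (0.5715, 0.146) |

I'll put the fully open fingers inside the dish and drag it by the inner wall.

Call:
step_arm(
  plan="8.76 0 0 0 0 0 5.55; 8.76 0 0 0 0 0 5.55; 8.76 0 0 0 0 0 5.55; 8.76 0 0 0 0 0 5.55; 8.76 -1.58 3.85 0 0 0 0; 8.76 -1.58 3.85 0 0 0 0; 8.76 -1.58 3.85 0 0 0 0; 8.76 -1.58 3.85 0 0 0 0; 8.76 -1.58 3.85 0 0 0 0; 8.76 -1.58 3.85 0 0 0 0; 8.76 -1.58 3.85 0 0 0 0; 8.76 -1.58 3.85 0 0 0 0",
)

```text
clock: 1.2
tool_pos: [0.3817, -0.315, 0.2267]
orientation: [-180.0, 0.0, -180.0]
force: [0.7, 0.1, 0.1]
opening: 0.0877
```

Call:
step_arm(
  plan="8.76 -1.58 3.85 0 0 0 0; 8.76 -1.58 3.85 0 0 0 0; 8.76 -1.58 3.85 0 0 0 0; 8.76 -1.58 3.85 0 0 0 0; 8.76 -1.58 3.85 0 0 0 0; 8.76 -1.58 3.85 0 0 0 0; 8.76 -1.58 3.85 0 0 0 0; 8.76 -1.58 3.85 0 0 0 0; 8.76 -1.58 3.85 0 0 0 0; 8.76 -1.58 3.85 0 0 0 0; 8.76 -1.58 3.85 0 0 0 0; 8.76 0 0 0 0 0 0",
)

```text
clock: 2.2
tool_pos: [0.5575, 0.1122, 0.2258]
orientation: [180.0, 0.0, -179.8]
force: [0.4, -0.2, 0.8]
opening: 0.0879
```

```bash
python3 - <<'E'
from h import *
cv2.imwrite("pics/w1.png",snapshot("wrist"))
cv2.imwrite("pics/s1.png",snapshot("side"))
print(telemetry.get_obs()["tool_pos"])
E
```

```text
[0.55522604 0.10827733 0.22571553]
```

View pics/w1.png

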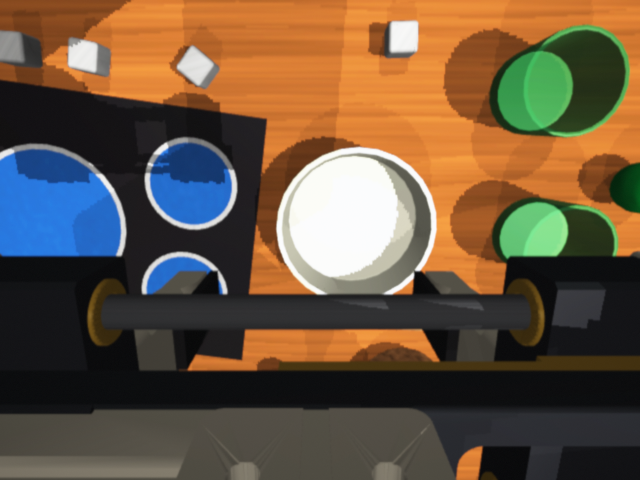

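View pics/s1.png

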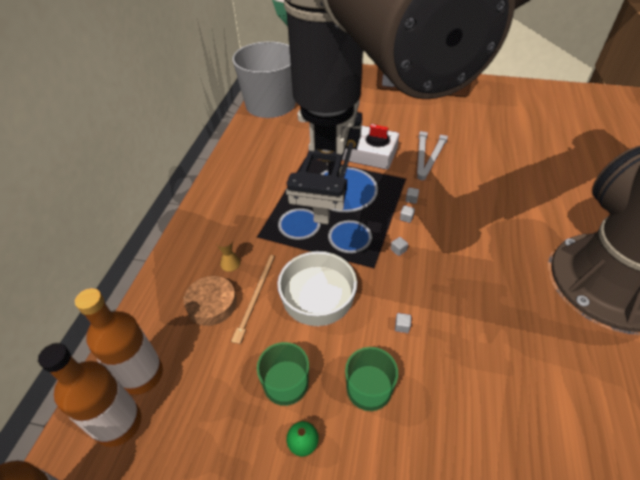

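The wrist view shows the dish rim around (357,225), both tumblers on the right, and four cubes along the top edge. The side view shows no fifth cube anywhere. I'll measure the rims with the wrist camera.

```bash
python3 - <<'E'
from h import *
cal=calibration("wrist"); im=snapshot("wrist")
hsv=cv2.cvtColor(im,cv2.COLOR_BGR2HSV)
H,S,V=[hsv[...,i].astype(int) for i in range(3)]
def wf(c,z): return np.array([ray("wrist",p,z,cal)[:2] for p in c.reshape(-1,2).astype(float)])
def circ(P,r=None):
    from scipy.optimize import least_squares
    f=lambda q: np.hypot(P[:,0]-q[0],P[:,1]-q[1])-q[2]
    s=least_squares(f,[*P.mean(0),.04],loss='soft_l1',f_scale=.001); return s.x.round(4)
m=((S<60)&(V>90)).astype(np.uint8); m[285:]=0; m[:,:270]=0;m[:,440:]=0
for a,c in blobs(m,300,60000):
    z=.045 if a>5000 else .026
    P=wf(c,z); k=c.reshape(-1,2)[:,1]<280
    print("white",a,circ(P[k]) if z==.045 else cv2.minAreaRect((P*1000).astype(np.float32)))
# green: convex hull rightmost rim arcs
m=((H>40)&(H<85)&(S>80)).astype(np.uint8); m[255:]=0
for a,c in blobs(m,300,60000):
    p=c.reshape(-1,2); print("green",a,p.min(0),p.max(0))
    k=(p[:,0]<636)&(p[:,1]<252)&(p[:,0]>p[:,0].mean()+10)
    print(circ(wf(c,.068)[k]))
E
python3 - <<'E'
import sys; sys.path.insert(0,'.')
from h import *
# top view tumblers: rim + foot check from first picture
im=cv2.imread("pics/top0.png"); hsv=cv2.cvtColor(im,cv2.COLOR_BGR2HSV)
H,S,V=[hsv[...,i].astype(int) for i in range(3)]
for u0,u1,v0,v1 in [(185,235,208,252),(190,240,260,305)]:
    m=((H>38)&(H<90)&(S>60)); q=np.zeros_like(m); q[v0:v1,u0:u1]=True
    a,c=max(blobs(m&q,100,9999),key=lambda t:t[0]); P=worldfit("top",c,.068)
    print(a,cv2.minEnclosingCircle(P), cv2.boundingRect(c))
E
```

```text
white 17599.5 [0.57   0.1507 0.0739]
white 918.0 ((403.7363586425781, 188.5679931640625), (28.1216983795166, 25.2929630279541), 1.1727311611175537)
green 5518.5 [497 200] [621 254]
[0.5864 0.3352 0.044 ]
green 860.5 [614 167] [639 213]
584.5 ((0.5847013592720032, 0.3309934735298157), 0.04423139616847038) (192, 214, 33, 32)
786.5 ((0.4463287889957428, 0.3118680417537689), 0.04310408607125282) (198, 268, 34, 32)<stdin>:9: RuntimeWarning: Mean of empty slice.
  ret = um.true_divide(
Traceback (most recent call last):
ValueError: Initial guess is outside of provided bounds
```

```bash
cat > wr.py <<'E'
from h import *
from scipy.optimize import least_squares
def circ(P,fixr=None):
    f=lambda q: np.hypot(P[:,0]-q[0],P[:,1]-q[1])-(fixr or q[2])
    s=least_squares(f,[*P.mean(0),.04],loss='soft_l1',f_scale=.001); return s.x.round(4)
def wf(c,z,cal): return np.array([ray("wrist",p,z,cal)[:2] for p in c.reshape(-1,2).astype(float)])
E
python3 - <<'E'
from wr import *
o=telemetry.get_obs(); cal=calibration("wrist"); im=snapshot("wrist"); print(o["tool_pos"],o["orientation"])
hsv=cv2.cvtColor(im,cv2.COLOR_BGR2HSV)
H,S,V=[hsv[...,i].astype(int) for i in range(3)]
m=((S<60)&(V>90)).astype(np.uint8); m[285:]=0; m[:,:270]=0;m[:,440:]=0
for a,c in blobs(m,300,60000):
    z=.045 if a>5000 else .026
    P=wf(c,z,cal); k=c.reshape(-1,2)[:,1]<280
    print("white",a,circ(P[k]) if z==.045 else cv2.minAreaRect((P*1000).astype(np.float32)))
m=((H>95)&(H<125)&(S>120)&(V>60))
for a,c in blobs(m,2000,60000):
    p=c.reshape(-1,2); k=p[:,1]<250
    if p[:,1].min()<240: print("blue",circ(wf(c,0,cal)[k&(p[:,0]>2)]))
E
```

```text
[0.55484814 0.10712468 0.22597807] [-1.79965863e+02 -6.82923322e-02 -1.79913356e+02]
white 17505.0 [0.5698 0.1505 0.0738]
white 903.0 ((403.6722717285156, 188.89981079101562), (28.044248580932617, 25.184856414794922), 3.060805082321167)
blue [ 0.5746 -0.1679  0.0741]
blue [ 0.5346 -0.0154  0.041 ]
```

The wrist view reads about 3–4 mm more in y than the top view, for the dish and marks alike, so I average them. That gives dish (0.571, 0.1485) and spot (0.575, -0.1695). I go in with the fingers slightly narrowed.

Call:
step_arm(
  plan="7.8 -1.6 2.1 0 0 0 0; 7.8 0 2.05 0 0 0 0; 7.8 0 0 4 0 0 0; 7.8 0 0 4 0 0 0; 7.8 0 0 3 0 0 0; 7.8 0 0 2 0 0 0; 7.8 0 0 1 0 0 0; 7.8 0 0 0 0 0 0; 7.8 0 0 0 0 0 0",
)

```text
clock: 3.15
tool_pos: [0.5716, 0.1476, 0.0874]
orientation: [-180.0, 0.0, 180.0]
force: [-0.4, 0.1, 0.4]
opening: 0.0776
```

```bash
python3 - <<'E'
from h import *
cv2.imwrite("pics/s2.png",snapshot("side")[150:350,200:500].repeat(2,0).repeat(2,1))
cv2.imwrite("pics/w2.png",snapshot("wrist"))
E
```

```text
(no output)
```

View pics/s2.png

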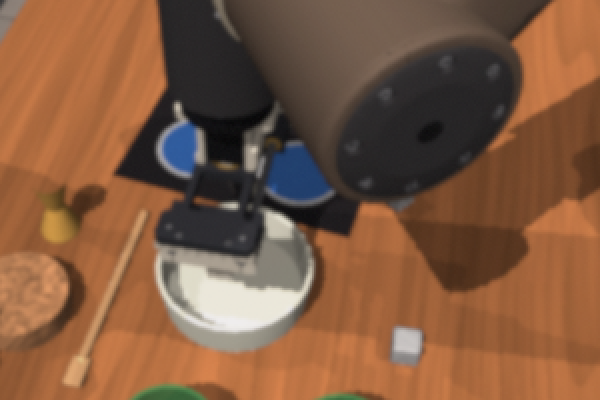

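View pics/w2.png

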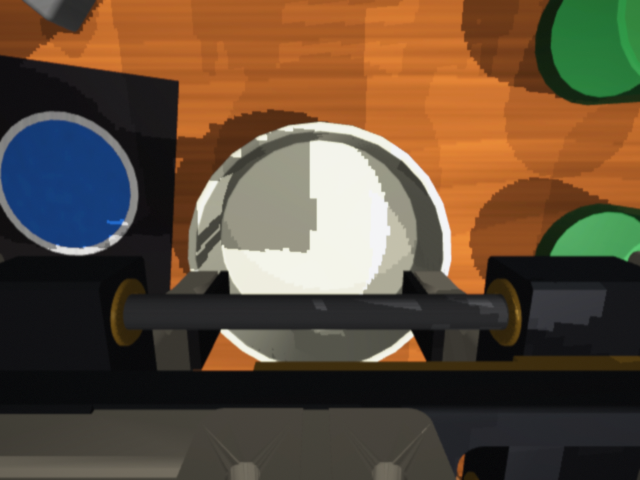

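The fingers are centred over the dish (rim 188–450 px in the wrist view, centre about 319). Lowering.

Call:
step_arm(
  plan="7.8 0 0.1 2.5 0 0 0; 7.8 0 0 2 0 0 0; 7.8 0 0 1.4 0 0 0; 7.8 0 0 0.6 0 0 0; 7.8 0 0 0 0 0 0; 8.7 0 0 0 0 0 0; 8.7 0 0 0 0 0 0; 8.7 0 0 0 0 0 0",
)

```text
clock: 3.92
tool_pos: [0.572, 0.1497, 0.023]
orientation: [179.9, 0.1, -180.0]
force: [0.7, 1.2, 0.2]
opening: 0.0864
```

Call:
step_arm(
  plan="8.76 0 -0.6 0 0 0 0; 8.76 0 -1.2 0 0 0 0; 8.76 0 -2 0 0 0 0; 8.76 -0.1 -2.5 0 0 0 0; 8.76 0 -2.5 0 0 0 0; 8.76 0 -2.5 0 0 0 0; 8.76 -0.1 -2.5 0 0 0 0; 8.76 0 -2.5 0 0 0 0; 8.76 0 -2.5 0 0 0 0; 8.76 0 -2.5 0 0 0 0",
)

```text
clock: 4.75
tool_pos: [0.5738, -0.0648, 0.0225]
orientation: [180.0, 0.1, -180.0]
force: [1.3, 4.6, 2.9]
opening: 0.0874
```

Call:
step_arm(
  plan="8.76 0 -2.5 0 0 0 0; 8.76 -0.1 -2.5 0 0 0 0; 8.76 0 -2 0 0 0 0; 8.76 0 -1.5 0 0 0 0; 8.76 0 -1 0 0 0 0; 8.76 0 -0.7 0 0 0 0; 8.76 0 0 0 0 0 0; 8.76 0 0 0 0 0 0",
)

```text
clock: 5.42
tool_pos: [0.5738, -0.1661, 0.0215]
orientation: [-180.0, -0.0, 180.0]
force: [0.1, 0.2, -0.1]
opening: 0.0875
```

```bash
python3 - <<'E'
from h import *
o=telemetry.get_obs(); print(o["tool_pos"],o["force"],o["joint_pos"])
cv2.imwrite("pics/s3.png",snapshot("side"))
E
```

```text
[ 0.57384195 -0.16610283  0.02151175] [ 0.07449942  0.16623695 -0.11936805] [ 2.58898139e+00  2.50989917e+01 -2.28175053e+01  1.22573567e-02
 -4.21102927e+01 -9.26120690e+01]
```

View pics/s3.png

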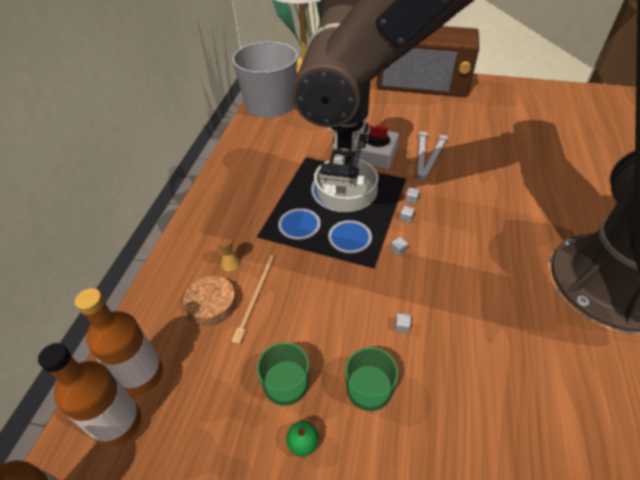

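Call:
step_arm(
  plan="8.76 0 -0.3 0 0 0 0; 8.76 0 -0.3 0 0 0 0; 8.76 0 0 0 0 0 0; 8.4 0 0.2 0 0 0 0; 8 0 0 1 0 0 0; 8 0 0 -3 0 0 0; 8 0 0 -4 0 0 0; 8 0 0 -4 0 0 0; 8 2 0 -4 0 0 0; 8 4 0 0 0 0 0; 8 4 0 0 0 0 0; 8 0 0 0 0 0 0",
)

```text
clock: 6.47
tool_pos: [0.4684, -0.1695, 0.1581]
orientation: [179.9, -0.2, 179.9]
force: [-0.2, 0.1, -1.2]
opening: 0.0799
```

```bash
python3 top.py top2; python3 - <<'E'
from wr import *
o=telemetry.get_obs(); cv2.imwrite("pics/w3.png",snapshot("wrist")); print(o["tool_pos"])
E
```

```text
green@.068 px [214. 284.] circ 0.4467 0.3122 r0.0422 rect [444.7 307.5] [73.9 80.6] 79.8 ell [446.3 309. ] [74.1 78.8]
green@.068 px [175. 250.] circ 0.5313 0.4147 r0.0220 rect [531.5 415.4] [41.4 41.6] 0.2 ell [531.7 415.2] [40.6 42.1]
green@.068 px [207. 229.] circ 0.5842 0.3306 r0.0433 rect [583.9 327.7] [79.8 80.5] 73.9 ell [583.8 328.9] [76.4 80.5]
blue@0 px [348. 207.] circ 0.6546 -0.0351 r0.0394 rect [654.  -35.3] [76.9 76.2] 0.0 ell [654.7 -35.2] [75.9 76.6]
white@.045 px [397. 264.] circ 0.5108 -0.1652 r0.0708 rect [ 494.6 -165.1] [ 79.5 137.2] 2.9 ell [ 504.2 -170.5] [ 79.7 127.1]
white@.045 px [445. 248.] circ 0.5247 -0.3102 r0.1079 rect [ 527.3 -300.2] [119.5 210.7] 68.3 ell [ 529.6 -299.7] [114.2 218.2]
white@.045 px [398. 230.] circ 0.5728 -0.1652 r0.0793 rect [ 596.5 -164.4] [104.  155.9] 2.2 ell [ 591.  -164.2] [109.3 166.3]
white@.045 px [348. 207.] circ 0.6488 -0.0332 r0.0471 rect [647.8 -33.1] [90.5 89.8] 0.0 ell [648.4 -33. ] [90.8 91.6]
cube@.026 px [265. 300.] circ 0.4025 0.1844 r0.0163 rect [403.8 185.3] [23.6 26.6] 0.2 ell [403.5 184.2] [27.2 28.4]
cube@.026 px [238. 191.] circ 0.6937 0.2615 r0.0142 rect [691.8 261.3] [13.6 27. ] 0.1 ell [692.4 260.3] [14.2 29. ]
cube@.026 px [511. 154.] circ 0.7935 -0.4671 r0.0293 rect [ 793.5 -467.4] [24.6 53.5] 0.0 ell [ 796.1 -475.4] [20.9 60.3]
[ 0.47202066 -0.16972508  0.1587493 ]
```

View pics/top2.png

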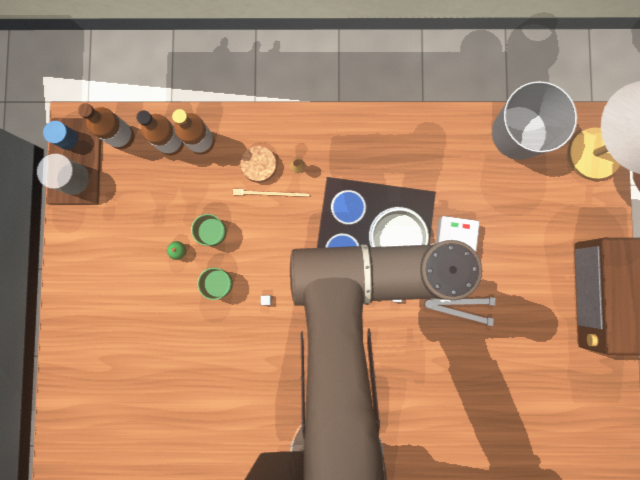

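View pics/w3.png

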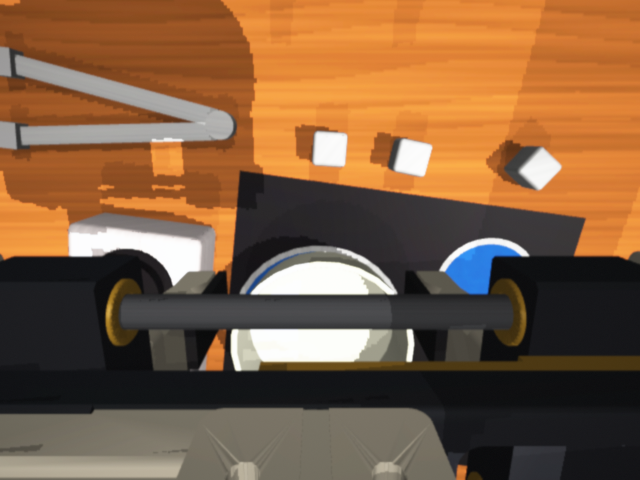

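The wrist view shows three cubes at (329,148), (411,157) and (540,168). The tongs' hinge is near the first, at (220,125). The dish rim covers its mark. I'll measure the cubes' tops and the rim.

```bash
cat > cubes.py <<'E'
from wr import *
cal=calibration("wrist"); im=snapshot("wrist"); print(telemetry.get_obs()["tool_pos"])
hsv=cv2.cvtColor(im,cv2.COLOR_BGR2HSV)
H,S,V=[hsv[...,i].astype(int) for i in range(3)]
m=(S<60)&(V>200); m[255:]=False
for a,c in blobs(m,400,4000):
    P=wf(c,.026,cal); r=cv2.minAreaRect((P*1000).astype(np.float32))
    print("cube px",c.reshape(-1,2).mean(0).round(),np.round(r[0],1),np.round(r[1],1),round(r[2],1))
E
python3 cubes.py
python3 - <<'E'
from wr import *
# dish rim from top2: outer arc visible px rows < 250
im=cv2.imread("pics/top2.png"); hsv=cv2.cvtColor(im,cv2.COLOR_BGR2HSV); S=hsv[...,1].astype(int);V=hsv[...,2].astype(int)
m=((S<60)&(V>110)); m[:,435:]=False; m[:,364:366]=False; m[246:]=False; m[:,:366]=False; m[:200]=False
a,c=max(blobs(m,100,9999),key=lambda t:t[0]); p=c.reshape(-1,2); k=(p[:,1]<240)
P=worldfit("top",c[k],.045); print(circ(P), circ(P,.075))
E
```

```text
[ 0.47564492 -0.16983297  0.15899047]
cube px [132. 241.] [ 484.8 -316. ] [ 25.1 108.6] 0.1
cube px [541. 166.] [426.    4.8] [22.2 23.2] 49.0
cube px [414. 154.] [417.4 -94.2] [23.6 24.5] 78.4
cube px [330. 145.] [ 411.1 -157.8] [24.  24.9] 85.9
[ 0.5719 -0.165   0.0778] [ 0.5754 -0.1648  0.04  ]
```

Call:
step_arm(
  plan="5 3.2 0.5 0 0 0 0; 5 3.1 0.5 0 0 0 0; 5 0 0 4 0 0 0; 5 0 0 4 0 0 0; 5 0 0 3 0 0 0; 5 0 0 0 0 0 0; 5 0 0 0 0 0 0; 5 0 0 0 0 0 0",
)

```text
clock: 7.28
tool_pos: [0.4141, -0.1599, 0.0497]
orientation: [-180.0, 0.0, -179.9]
force: [0.2, 0.1, 1.2]
opening: 0.0502
```

```bash
python3 - <<'E'
from h import *
cv2.imwrite("pics/w4.png",snapshot("wrist"));cv2.imwrite("pics/s4.png",snapshot("side")[120:280,300:500].repeat(3,0).repeat(3,1)); print(telemetry.get_obs()["tool_pos"])
E
```

```text
[ 0.41443613 -0.15980253  0.05032497]
```

View pics/s4.png

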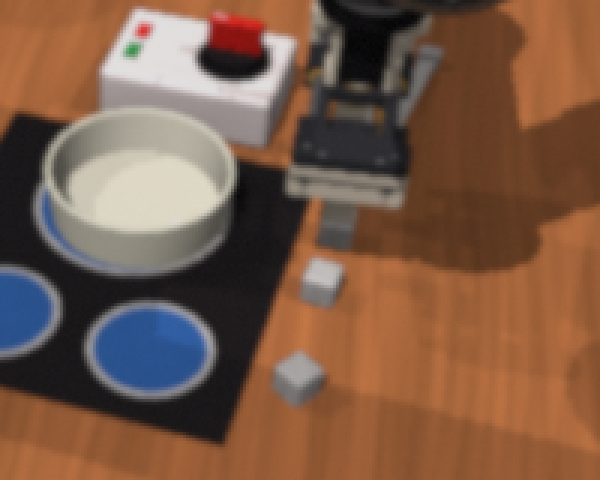

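View pics/w4.png

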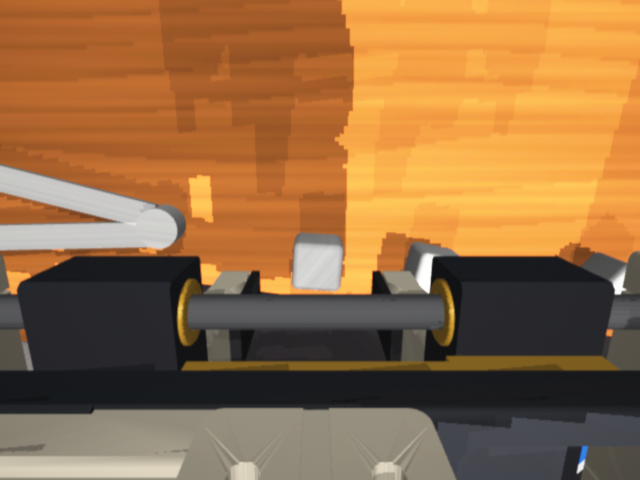

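Call:
step_arm(
  plan="5 0.3 0 1.5 0 0 0; 5 0 0 1.5 0 0 0; 5 0 0 1.1 0 0 0; 5 0 0 0.4 0 0 0; 5 0 0 0 0 0 0; 2 0 0 0 0 0 0; 2 0 0 0 0 0 0; 2 0 0 0 0 0 0; 2 0 0 0 0 0 0; 2 0 0 0 0 0 0",
)

```text
clock: 8.22
tool_pos: [0.4101, -0.1598, 0.0044]
orientation: [180.0, 0.1, -180.0]
force: [-0.7, 0.6, 4.9]
opening: 0.0262
```

Call:
step_arm(
  plan="2 0 0 -2 0 0 0; 2 0 0 -4 0 0 0; 2 0 0 -4 0 0 0; 2 -2 0 0 0 0 0; 2 -3.5 -0.4 0 0 0 0; 2 -3.5 -0.4 0 0 0 0; 2 -2.5 0 0 0 0 0; 2 -1.2 0 0 0 0 0; 2 0 0 0 0 0 0; 2 0 0 0 0 0 0",
)

```text
clock: 9.05
tool_pos: [0.536, -0.1677, 0.1031]
orientation: [180.0, -0.1, 180.0]
force: [-0.8, -0.1, -0.8]
opening: 0.0256
```

```bash
python3 - <<'E'
from wr import *
o=telemetry.get_obs();cal=calibration("wrist");im=snapshot("wrist");cv2.imwrite("pics/w5.png",im);cv2.imwrite("pics/s5.png",snapshot("side")[120:280,300:500].repeat(3,0).repeat(3,1)); print(o["tool_pos"],o["opening"])
hsv=cv2.cvtColor(im,cv2.COLOR_BGR2HSV)
H,S,V=[hsv[...,i].astype(int) for i in range(3)]
m=(S<60)&(V>90); m[285:]=False
for a,c in blobs(m,5000,90000):
    p=c.reshape(-1,2); print(a,p.min(0),p.max(0)); k=p[:,1]<260
    print(circ(wf(c,.045,cal)[k]),circ(wf(c,.045,cal)[k],.075))
E
```

```text
[ 0.53595828 -0.16766009  0.10305059] 0.02562987550661679
13812.5 [212 179] [430 284]
[ 0.5485 -0.1648  0.0585] [ 0.5692 -0.1644  0.04  ]
9713.0 [  0 132] [182 284]
[ 0.5114 -0.3064  0.0471] [ 0.5567 -0.3038  0.04  ]
5369.5 [0 0] [203  37]
[ 0.8149 -0.2403  0.4128] [ 0.3403 -0.2862  0.04  ]
```

View pics/w5.png

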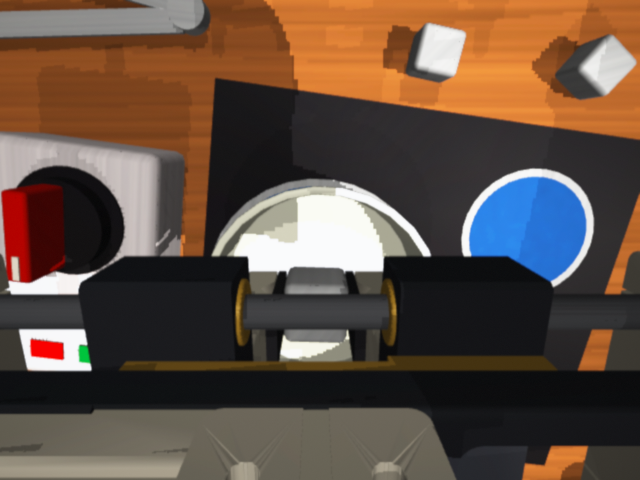

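View pics/s5.png

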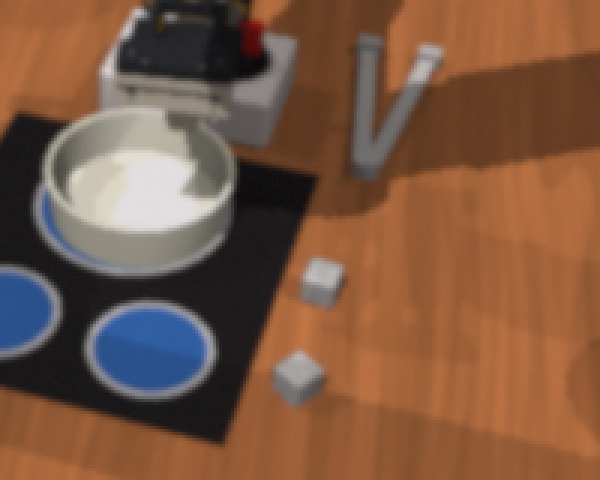

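The cube is held above the dish at (316,305) in the wrist view. Lowering it into the robot-side slot.

Call:
step_arm(
  plan="2 0 0 2.5 0 0 0; 2 0 0 3 0 0 0; 2 0 0 2 0 0 0; 2 0 0 1.2 0 0 0; 2 0 0 0 0 0 0; 3.8 0 0 0 0 0 0; 3.8 0 0 0 0 0 0; 3.8 0 0 0 0 0 0; 3.8 0 0 -2 0 0 0; 3.8 0 0 -4 0 0 0; 3.8 0 0 -4 0 0 0; 3.8 0 0 0 0 0 0",
)

```text
clock: 10.15
tool_pos: [0.5416, -0.1685, 0.1261]
orientation: [-179.9, 0.8, -179.9]
force: [2.0, 1.2, 1.4]
opening: 0.038
```

Call:
step_arm(
  plan="5 2 1.2 0 0 0 0; 5 3 2 0 0 0 0; 5 3 2 0 0 0 0; 5 2.4 1.2 1 0 0 0; 5 1.4 0.8 1.8 0 0 0; 5 0 0 2 0 0 5.8; 5 0 0 2 0 0 5.8; 5 0 0 0 0 0 0; 5 0 0 0 0 0 0",
)

```text
clock: 10.9
tool_pos: [0.4186, -0.0958, 0.0494]
orientation: [-180.0, -0.0, 168.6]
force: [0.2, 0.2, 0.2]
opening: 0.0501
```

```bash
python3 - <<'E'
from h import *
o=telemetry.get_obs();cv2.imwrite("pics/w6.png",snapshot("wrist"));cv2.imwrite("pics/s6.png",snapshot("side")[120:280,300:500].repeat(3,0).repeat(3,1)); print(o["tool_pos"],o["orientation"])
E
```

```text
[ 0.41858382 -0.09581741  0.04935127] [-1.79980517e+02 -1.90006838e-02  1.68616765e+02]
```

View pics/s6.png

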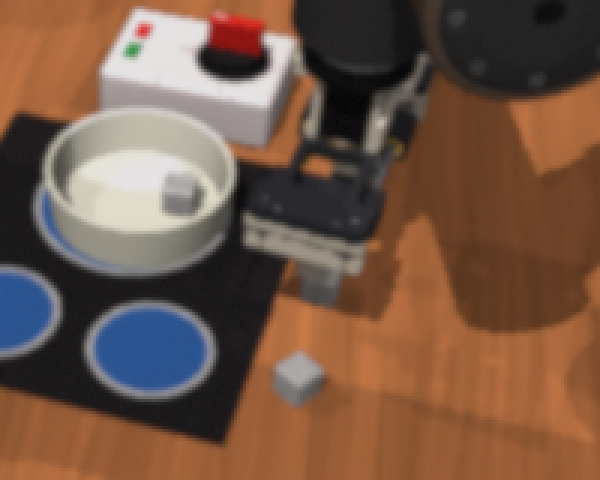

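View pics/w6.png

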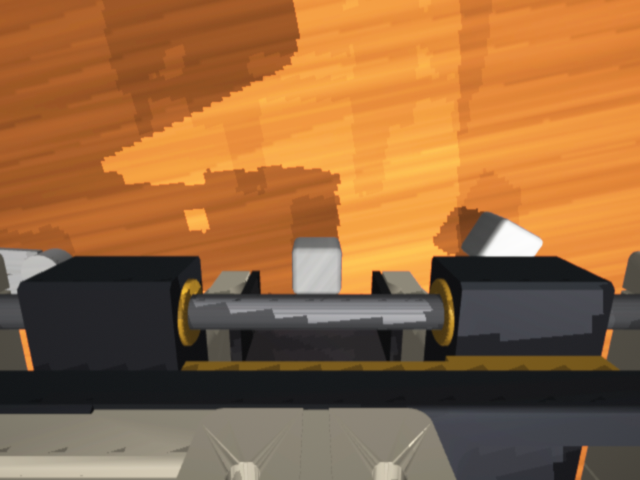

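The first cube lies in the dish. The second is centred between the fingers at (317,265) in the wrist view and square to them.

Call:
step_arm(
  plan="5 0 0 1.5 0 0 0; 5 0 0 1.5 0 0 0; 5 0 0 1.1 0 0 0; 5 0 0 0.4 0 0 0; 5 0 0 0 0 0 0; 2 0 0 0 0 0 0; 2 0 0 0 0 0 0; 2 0 0 0 0 0 0; 2 0 0 0 0 0 0; 2 0 0 0 0 0 0; 2 0 0 -2 0 0 0; 2 0 0 -3.5 0 0 0",
)

```text
clock: 12.0
tool_pos: [0.4158, -0.0962, 0.0569]
orientation: [-179.9, -0.4, 168.4]
force: [0.8, 1.0, -2.0]
opening: 0.0258
```

Call:
step_arm(
  plan="2 0 0 -4 0 0 -5.8; 2 0 0 -2 0 0 -5.6; 2 -3 -1.2 0 0 0 0; 2 -3.8 -1.5 0 0 0 0; 2 -3.8 -1.5 0 0 0 0; 2 -3.8 -1.5 0 0 0 0; 2 -3 -1 0 0 0 0; 2 -1.2 -0.2 0 0 0 0; 2 0 0 0 0 0 0; 2 0 0 0 0 0 0",
)

```text
clock: 12.83
tool_pos: [0.604, -0.1655, 0.1177]
orientation: [180.0, -0.1, 179.8]
force: [-0.6, -0.7, -1.0]
opening: 0.0258
```

Call:
step_arm(
  plan="2 0 0 3 0 0 0; 2 0 0 3 0 0 0; 2 0 0 2.5 0 0 0; 2 0 0 1.5 0 0 0; 2 0 0 0 0 0 0; 3.8 0 0 0 0 0 0; 3.8 0 0 0 0 0 0; 3.8 0 0 0 0 0 0; 3.8 0 0 -2 0 0 0; 3.8 0 0 -4 0 0 0; 3.8 0 0 -4 0 0 0; 3.8 0 0 -1 0 0 0",
)

```text
clock: 13.83
tool_pos: [0.6081, -0.166, 0.1374]
orientation: [-179.9, 0.6, 179.9]
force: [1.9, -0.6, 0.9]
opening: 0.0379
```

Call:
step_arm(
  plan="5 1.75 1.8 0 0 0 0; 5 2.7 2.5 0 0 0 0; 5 2.7 2.5 0 0 0 0; 5 2.7 2.5 0 0 0 0; 5 2.7 2.5 0 0 0 0; 5 2.7 2.5 0 0 0 0; 5 2.5 2.5 0 0 0 0; 5 0 0 0 0 0 -6.2; 5 0 0 0 0 0 -6.2; 5 0 0 0 0 0 -6.2; 5 0 0 0 0 0 -6.2; 5 0 0 0 0 0 -6.2",
)

```text
clock: 14.83
tool_pos: [0.4279, 0.0036, 0.1303]
orientation: [-180.0, 0.2, -148.8]
force: [1.1, 0.6, 0.0]
opening: 0.0503
```

Call:
step_arm(
  plan="5 0 0 2 0 0 -6.2; 5 0 0 3 0 0 -6.2; 5 0 0 2 0 0 -6.6; 5 0 0 0.6 0 0 0; 5 0 0 0 0 0 0; 5 0 0 0 0 0 0",
)

```text
clock: 15.33
tool_pos: [0.4282, 0.0034, 0.0539]
orientation: [-180.0, 0.1, -130.4]
force: [-0.2, 0.4, 0.9]
opening: 0.0498
```

```bash
python3 - <<'E'
from h import *
o=telemetry.get_obs();cv2.imwrite("pics/w7.png",snapshot("wrist"));cv2.imwrite("pics/s7.png",snapshot("side")[120:300,250:490].repeat(3,0).repeat(3,1)); print(o["tool_pos"],o["orientation"],o["joint_pos"])
E
```

```text
[0.42817233 0.00341005 0.05393602] [-1.79954868e+02  5.90064936e-02 -1.30370848e+02] [ 2.70864809e+01  8.78463811e+00 -4.24408086e+01  3.04865463e-02
 -3.87027567e+01 -6.74811315e+01]
```

View pics/s7.png

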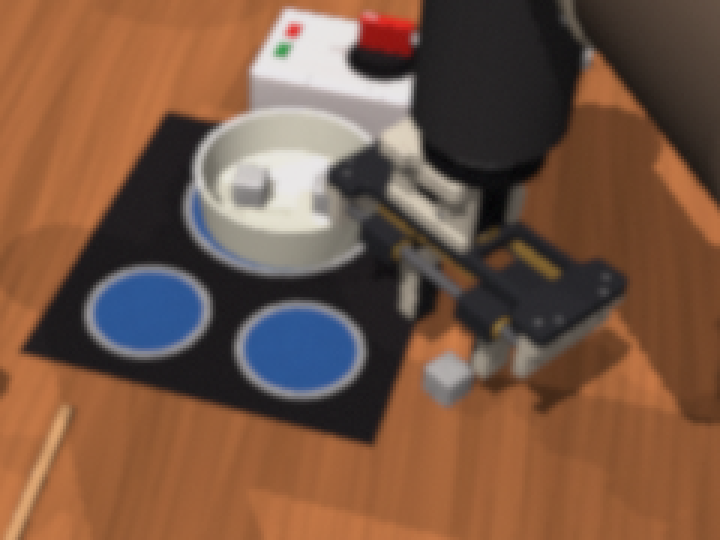

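View pics/w7.png

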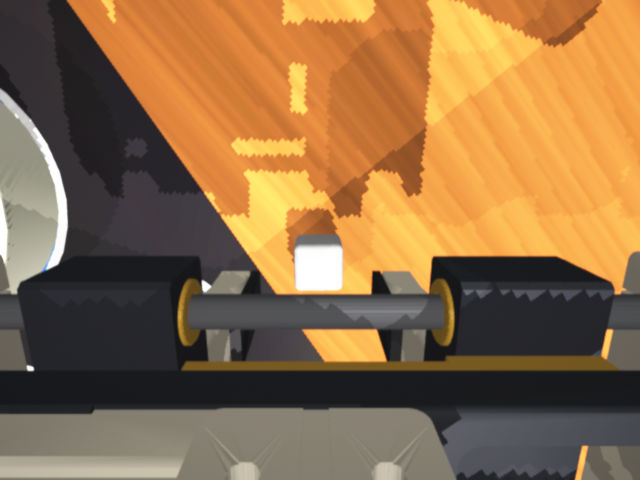

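The third cube is centred at (319,265) and square to the jaws. The side view shows two cubes in the dish.

Call:
step_arm(
  plan="5 0 0 2 0 0 0; 5 0 0 1.5 0 0 0; 5 0 0 1.1 0 0 0; 5 0 0 0.4 0 0 0; 5 0 0 0 0 0 0; 2 0 0 0 0 0 0; 2 0 0 0 0 0 0; 2 0 0 0 0 0 0; 2 0 0 0 0 0 0; 2 0 0 0 0 0 0; 2 0 0 -2 0 0 0; 2 0 0 -3.5 0 0 0",
)

```text
clock: 16.43
tool_pos: [0.4249, 0.0021, 0.0559]
orientation: [179.8, -0.4, -130.2]
force: [0.6, 0.1, -1.5]
opening: 0.0256
```

Call:
step_arm(
  plan="2 0 0 -4 0 0 -6.5; 2 0 0 -2 0 0 -6.5; 2 0 0 0 0 0 -6.5; 2 0 0 0 0 0 -7; 2 0 0 0 0 0 -7; 2 0 0 0 0 0 -6.9; 2 0 0 0 0 0 0; 2 0 0 0 0 0 0",
)

```text
clock: 17.1
tool_pos: [0.4272, 0.0031, 0.1179]
orientation: [180.0, 0.0, -90.0]
force: [-0.6, 0.4, -1.3]
opening: 0.0255
```

Call:
step_arm(
  plan="2 1.5 -1 0 0 0 0; 2 3 -2.1 0 0 0 0; 2 3 -2.1 0 0 0 0; 2 3 -2.1 0 0 0 0; 2 3 -2.1 0 0 0 0; 2 3 -2.1 0 0 0 0; 2 2.5 -1.8 0 0 0 0; 2 1.5 -1 0 0 0 0; 2 0 0 0 0 0 0; 2 0 0 0 0 0 0",
)

```text
clock: 17.93
tool_pos: [0.571, -0.2023, 0.1168]
orientation: [179.9, 0.0, -90.1]
force: [0.2, 0.9, -1.4]
opening: 0.0258
```

```bash
python3 - <<'E'
from h import *
o=telemetry.get_obs();cv2.imwrite("pics/w8.png",snapshot("wrist")); print(o["tool_pos"],o["orientation"])
E
```

```text
[ 0.5709911  -0.20225876  0.11675483] [ 1.79902427e+02  1.02247214e-02 -9.01080427e+01]
```

View pics/w8.png

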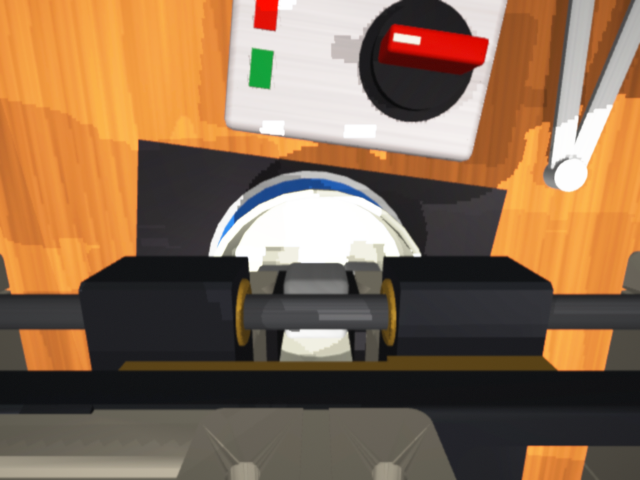

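Call:
step_arm(
  plan="2 0 0 3 0 0 0; 2 0 0 3 0 0 0; 2 0 0 2.5 0 0 0; 2 0 0 1.5 0 0 0; 2 0 0 0 0 0 0; 3.8 0 0 0 0 0 0; 3.8 0 0 0 0 0 0; 3.8 0 0 0 0 0 0; 3.8 0 0 -2 0 0 0; 3.8 0 0 -4 0 0 0; 3.8 0 0 -4 0 0 0; 3.8 0 0 -1 0 0 0",
)

```text
clock: 18.98
tool_pos: [0.575, -0.202, 0.1362]
orientation: [-179.4, -0.1, -89.7]
force: [1.3, -0.4, 0.8]
opening: 0.0379
```

Call:
step_arm(
  plan="5 -1.8 0.8 0 0 0 0; 5 -3.6 1.6 0 0 0 0; 5 -3.6 1.6 0 0 0 0; 5 -3.6 1.6 0 0 0 0; 5 -3.6 1.6 0 0 0 0; 5 -3.6 1.6 0 0 0 0; 5 -3.6 1.6 0 0 0 0; 5 -3.6 1.6 0 0 0 0; 5 -3.6 1.6 0 0 0 0; 5 -3.6 1.6 0 0 0 0; 5 -2.8 1 0 0 0 0; 5 -1.8 0.6 0 0 0 0",
)

```text
clock: 19.98
tool_pos: [0.4011, 0.1891, 0.1296]
orientation: [-179.8, 0.2, -89.7]
force: [1.2, 0.3, 0.1]
opening: 0.0502
```

Call:
step_arm(
  plan="5 0 0 3 0 0 0; 5 0 0 3 0 0 0; 5 0 0 1.6 0 0 0; 5 0 0 0 0 0 0; 5 0 0 0 0 0 0",
)

```text
clock: 20.4
tool_pos: [0.4019, 0.1862, 0.0525]
orientation: [-180.0, -0.0, -89.8]
force: [0.3, -0.1, 0.9]
opening: 0.0503
```

```bash
python3 - <<'E'
from h import *
o=telemetry.get_obs();cv2.imwrite("pics/w9.png",snapshot("wrist"));cv2.imwrite("pics/s9.png",snapshot("side")); print(o["tool_pos"],o["orientation"])
E
python3 top.py top9
```

```text
[0.40187532 0.18621053 0.05247084] [-1.79987607e+02 -9.09879032e-03 -8.97633952e+01]
green@.068 px [214. 277.] circ 0.4524 0.3105 r0.0392 rect [456.7 313.4] [66.3 69.1] 41.6 ell [453.  310.6] [65.2 69.3]
green@.068 px [175. 250.] circ 0.5314 0.4147 r0.0220 rect [531.5 415.4] [41.4 41.7] 0.2 ell [531.6 415. ] [40.8 42.3]
green@.068 px [207. 228.] circ 0.5841 0.3304 r0.0434 rect [586.4 330.8] [78.2 83.1] 0.1 ell [583.9 329.3] [76.1 81.4]
blue@0 px [342. 250.] circ 0.5358 -0.0189 r0.0398 rect [535.4 -18.9] [78.5 75.7] 0.1 ell [535.9 -19.1] [76.2 77. ]
blue@0 px [348. 207.] circ 0.6546 -0.0354 r0.0395 rect [654.7 -34.6] [75.3 77.5] 45.2 ell [654.8 -35.2] [75.9 76.7]
white@.045 px [342. 250.] circ 0.5334 -0.0175 r0.0470 rect [532.8 -18.5] [91.9 91.7] 0.1 ell [533.  -17.3] [91.  91.2]
white@.045 px [456. 246.] circ 0.5442 -0.3157 r0.0892 rect [ 544.8 -314.5] [108.7 151.5] 82.0 ell [ 544.5 -314.8] [121.  177.2]
white@.045 px [399. 236.] circ 0.5725 -0.1665 r0.0806 rect [ 571.5 -166.5] [152.8 157.1] 0.1 ell [ 571.6 -165.1] [154.4 156.6]
white@.045 px [348. 207.] circ 0.6487 -0.0336 r0.0473 rect [647.8 -34.4] [90.5 92.4] 0.1 ell [648.6 -33.3] [91.  92.2]
cube@.026 px [238. 191.] circ 0.6945 0.2599 r0.0155 rect [691.8 259.9] [13.6 29.7] 0.1 ell [692.5 260.1] [13.8 29.8]
cube@.026 px [511. 154.] circ 0.7935 -0.4671 r0.0293 rect [ 793.5 -467.2] [24.6 53. ] 0.0 ell [ 796.2 -472.8] [21.  55.9]
```

View pics/s9.png

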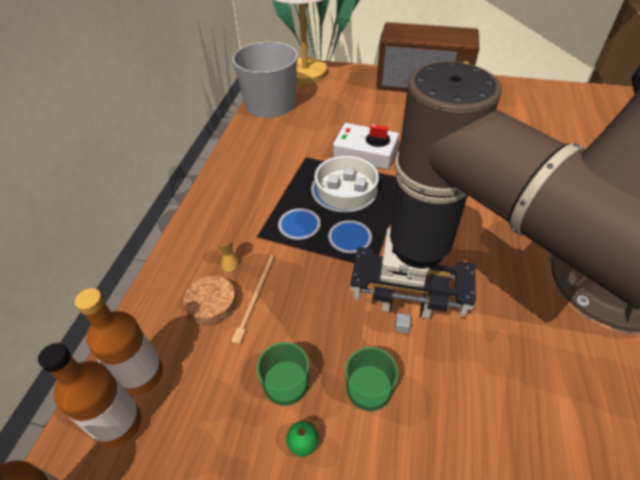

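View pics/w9.png

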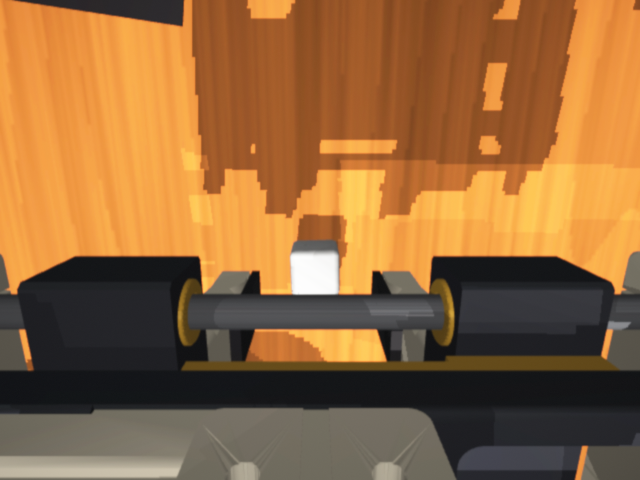

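View pics/top9.png

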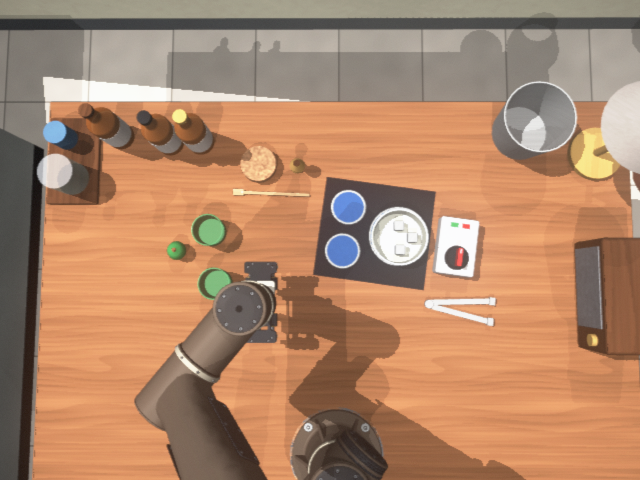

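Three cubes are in the dish and the fourth sits between the fingers at (315,268). Grasping it, then measuring the dish against its mark.

Call:
step_arm(
  plan="5 0 0 1.9 0 0 0; 5 0 0 1.4 0 0 0; 5 0 0 1.1 0 0 0; 5 0 0 0.4 0 0 0; 5 0 0 0 0 0 0; 2 0 0 0 0 0 0; 2 0 0 0 0 0 0; 2 0 0 0 0 0 0; 2 0 0 0 0 0 0; 2 0 0 0 0 0 0",
)

```text
clock: 21.38
tool_pos: [0.402, 0.1864, 0.0044]
orientation: [-180.0, 0.0, -89.8]
force: [-1.4, 0.4, 4.8]
opening: 0.0264
```

```bash
python3 - <<'E'
from h import *
im=cv2.imread("pics/top9.png")[195:275,355:445]
cv2.imwrite("pics/c9.png",cv2.resize(im,(675,600),interpolation=cv2.INTER_CUBIC))
E
```

```text
(no output)
```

View pics/c9.png

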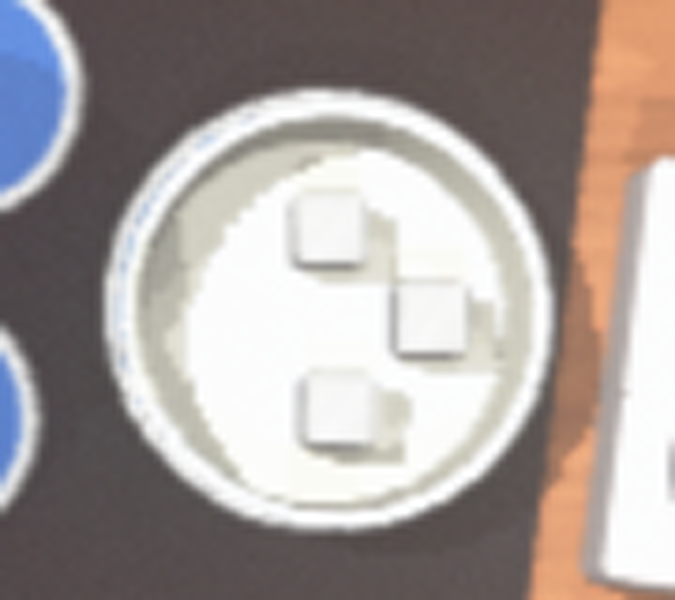

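```bash
python3 - <<'E'
from h import *
print(ray("top",(399.0,236.2),.045), ray("top",(355+332/7.5-.5,195+311/7.5-.5),.045)); print(proj("top",(.5754,-.1709,.045)))
E
```

```text
[ 0.57062953 -0.16676014  0.045     ] [ 0.57124277 -0.16615471  0.045     ]
[400.56068652 234.39310321]
```

The dish sits about 6 mm from the mark centre, offset (-4, +4) mm, which is inside the 15 mm tolerance. Now the fourth cube.

Call:
step_arm(
  plan="2 0 0 -2 0 0 0; 2 0 0 -4 0 0 0; 2 0 0 -4 0 0 0; 2 1.6 -0.9 -1 0 0 0; 2 3.4 -1.8 0 0 0 0; 2 3.4 -1.8 0 0 0 0; 2 3.4 -1.8 0 0 0 0; 2 3.4 -1.8 0 0 0 0; 2 3.4 -1.8 0 0 0 0; 2 3.4 -1.8 0 0 0 0; 2 3.4 -1.8 0 0 0 0; 2 3 -1.7 0 0 0 0",
)

```text
clock: 22.38
tool_pos: [0.5552, -0.0996, 0.1137]
orientation: [180.0, 0.0, -89.8]
force: [0.7, 0.6, -0.7]
opening: 0.026
```

Call:
step_arm(
  plan="2 2 -1.2 0 0 0 0; 2 1 -0.5 0 0 0 0; 2 0 0 0 0 0 0; 2 0 0 0 0 0 0",
)

```text
clock: 22.72
tool_pos: [0.5713, -0.1275, 0.1133]
orientation: [179.9, 0.0, -89.9]
force: [-0.8, 0.2, -0.7]
opening: 0.0258
```

```bash
python3 - <<'E'
from h import *
o=telemetry.get_obs();cv2.imwrite("pics/w10.png",snapshot("wrist"));cv2.imwrite("pics/s10.png",snapshot("side")[120:280,260:460].repeat(3,0).repeat(3,1)); print(o["tool_pos"],o["orientation"],o["opening"])
E
```

```text
[ 0.57131699 -0.12745298  0.11330247] [ 1.79933410e+02  1.15058105e-02 -8.98595914e+01] 0.02582252530884436
```

View pics/s10.png

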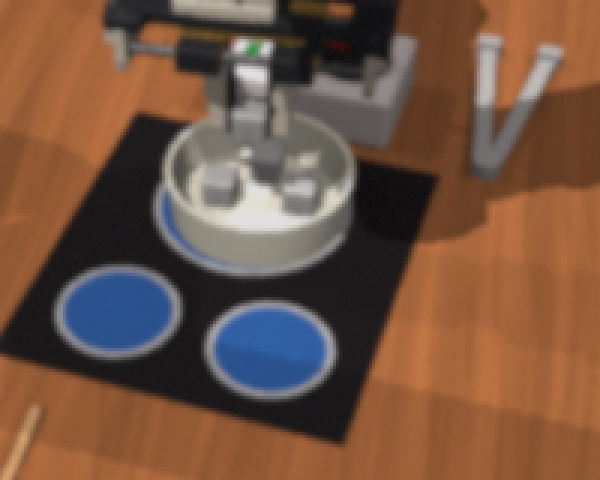

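View pics/w10.png

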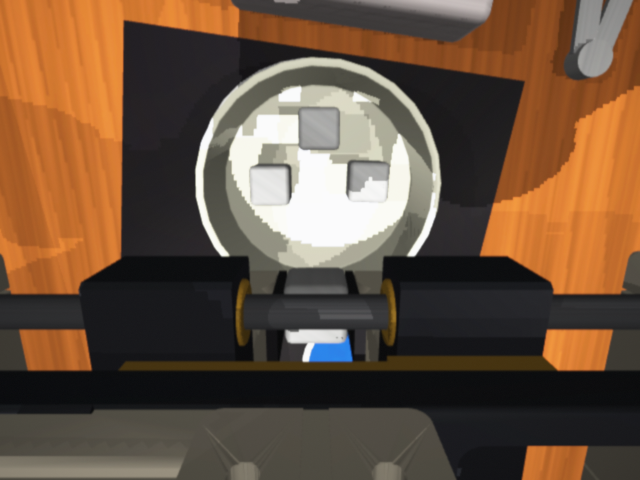

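```bash
python3 - <<'E'
from wr import *
cal=calibration("wrist")
for p in [(.571,-.128,.006),(.571,-.0915,.045),(.571,-.0965,.045),(.571,-.2395,.045),(.571,-.128,.113)]: print(p,proj("wrist",p,cal).round())
im=cv2.imread("pics/w10.png"); hsv=cv2.cvtColor(im,cv2.COLOR_BGR2HSV); S=hsv[...,1].astype(int);V=hsv[...,2].astype(int)
m=(S<70)&(V>90); m[255:]=False; m[:55]=False; m[:,450:]=False
a,c=max(blobs(m,5000,99999),key=lambda t:t[0]); p=c.reshape(-1,2); k=p[:,1]<245
P=wf(c,.045,cal)[k]; print(a,circ(P),circ(P,.075))
E
```

```text
(0.571, -0.128, 0.006) [315. 230.]
(0.571, -0.0915, 0.045) [314. 298.]
(0.571, -0.0965, 0.045) [314. 291.]
(0.571, -0.2395, 0.045) [315.  52.]
(0.571, -0.128, 0.113) [314. 285.]
38272.0 [ 0.5677 -0.1659  0.0717] [ 0.5686 -0.1624  0.04  ]
```

Call:
step_arm(
  plan="2 0 0 3 0 0 0; 2 0 0 3 0 0 0; 2 0 0 2.3 0 0 0; 2 0 0 1.4 0 0 0; 2 0 0 0 0 0 0; 3.8 0 0 0 0 0 0; 3.8 0 0 0 0 0 0; 3.8 0 0 0 0 0 0; 3.8 0 0 -2 0 0 0; 3.8 0 0 -4 0 0 0; 3.8 0 0 -4 0 0 0; 3.8 0 0 -3 0 0 0",
)

```text
clock: 23.82
tool_pos: [0.573, -0.1274, 0.1516]
orientation: [-179.7, -0.0, -89.7]
force: [1.4, -0.1, 0.9]
opening: 0.0379
```

Call:
step_arm(
  plan="2 -2 0 0 0 0 0; 1.5 -4 -0.2 0 0 0 0; 1.5 -4 -0.2 0 0 0 0; 1.5 -4 -0.2 0 0 0 0; 1.5 -4 -0.2 0 0 0 0; 1.5 -4 -0.2 0 0 0 0; 1.5 -4 -0.2 0 0 0 0; 1.5 -4 -0.2 0 0 0 0; 1.5 -4 -0.1 0 0 0 0; 1.5 -3 0 0 0 0 0; 1.5 -1 0 0 0 0 0; 1.5 0 0 0 0 0 0",
)

```text
clock: 24.82
tool_pos: [0.5855, 0.2557, 0.148]
orientation: [-179.9, 0.1, -89.6]
force: [0.5, -1.0, -0.0]
opening: 0.0151
```

```bash
python3 top.py top11; python3 - <<'E'
from h import *
snapshot("side")
o=telemetry.get_obs();cv2.imwrite("pics/w11.png",snapshot("wrist")); print(o["tool_pos"],o["orientation"],o["opening"])
E
```

```text
green@.068 px [212. 284.] circ 0.4461 0.3122 r0.0427 rect [443.9 310.5] [78.7 81.4] 61.1 ell [445.8 310.3] [75.2 80.2]
blue@0 px [342. 250.] circ 0.5364 -0.0186 r0.0391 rect [536.7 -18.9] [75.8 75.7] 0.1 ell [536.4 -19.1] [74.4 76.2]
blue@0 px [348. 207.] circ 0.6543 -0.0353 r0.0393 rect [654.7 -34.6] [75.3 77.5] 45.2 ell [654.6 -35.2] [75.7 76.7]
white@.045 px [342. 250.] circ 0.5333 -0.0181 r0.0471 rect [534.1 -18.5] [89.3 91.7] 0.1 ell [533.9 -17.8] [90.  91.8]
white@.045 px [456. 246.] circ 0.5442 -0.3157 r0.0892 rect [ 544.8 -314.5] [108.7 151.5] 82.0 ell [ 544.6 -314.8] [121. 177.]
white@.045 px [398. 236.] circ 0.5701 -0.1656 r0.0810 rect [ 570.9 -164.8] [157.  157.1] 44.7 ell [ 571.6 -165.1] [155.3 158.4]
white@.045 px [348. 207.] circ 0.6487 -0.0336 r0.0473 rect [647.8 -34.4] [90.5 92.4] 0.1 ell [648.4 -33.6] [91.8 92.4]
cube@.026 px [147. 269.] circ 0.4859 0.4988 r0.0317 rect [481.6 502.8] [62.7 19.4] 48.0 ell [483.6 502.9] [19.2 63.1]
cube@.026 px [219. 260.] circ 0.5130 0.2997 r0.0386 rect [514.3 299.7] [29.3 72.3] 0.2 ell [513.  302.4] [32.4 75.1]
cube@.026 px [511. 153.] circ 0.7943 -0.4675 r0.0293 rect [ 793.5 -467.5] [24.6 53.7] 0.0 ell [ 796.1 -476. ] [22.9 60.3]
[0.58534677 0.25290214 0.14768712] [-1.79956432e+02  3.42496347e-02 -8.97265705e+01] 0.01511849889152079
```

View pics/top11.png

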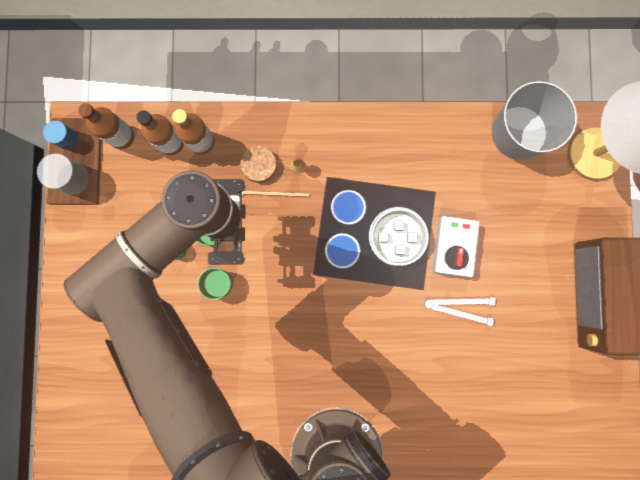

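View pics/w11.png

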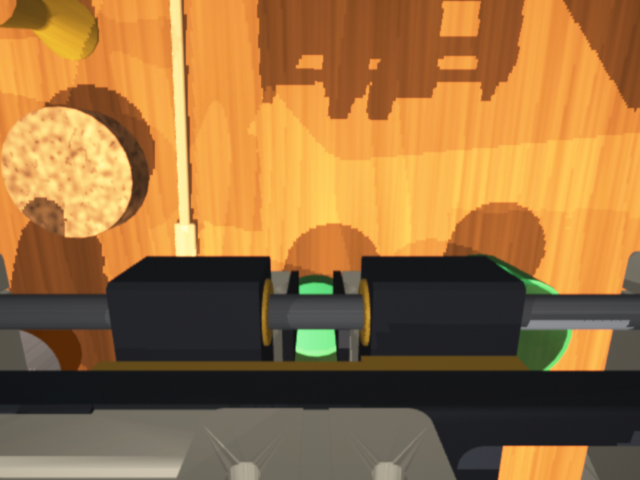

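All four cubes are in the dish, at (384–412, 227–250) in the top view. I moved 8 cm short of the tumbler. First I'll check its position in the side view.

```bash
python3 - <<'E'
from wr import *
im=cv2.imread("pics/s9.png"); hsv=cv2.cvtColor(im,cv2.COLOR_BGR2HSV)
H,S,V=[hsv[...,i].astype(int) for i in range(3)]
m=((H>40)&(H<90)&(S>60))
for a,c in blobs(m,800,9000):
    p=c.reshape(-1,2); print(a,p.min(0),p.max(0))
    if p[:,1].min()<330 or p[:,1].min()>400 or a<1500: continue
    uw=p[:,0].max()-p[:,0].min(); k=(p[:,1]<p[:,1].min()+14)
    P=np.array([ray("side",q,.068)[:2] for q in p[k].astype(float)])
    print(circ(P),circ(P,.042))
im=cv2.imread("pics/top9.png"); hsv=cv2.cvtColor(im,cv2.COLOR_BGR2HSV)
H,S,V=[hsv[...,i].astype(int) for i in range(3)]
m=((H>40)&(H<90)&(S>60)); 
for a,c in blobs(m,400,2000):
    P=worldfit("top",c,.068); print("top",circ(P,.042),c.reshape(-1,2).mean(0))
    cp=np.concatenate([c]); hull=cv2.convexHull(c); P=worldfit("top",hull,.068); print(cv2.minEnclosingCircle(P))
E
```

```text
809.0 [287 421] [317 455]
2518.5 [346 347] [397 409]
[0.4451 0.3179 0.0407] [0.4448 0.3194 0.04  ]
2459.5 [257 343] [308 404]
[0.5839 0.3378 0.0412] [0.5837 0.3387 0.04  ]
top [0.4439 0.3117 0.04  ] [212.32727273 278.1       ]
((0.4538883566856384, 0.31168022751808167), 0.040462054312229156)
top [0.5843 0.3304 0.04  ] [204.81656805 228.22485207]
((0.5859860181808472, 0.33049893379211426), 0.0441204309463501)
```

Call:
step_arm(
  plan="1.5 -2.6 0 0 0 0 0; 1.5 -3.4 0 0 0 0 0; 1.5 -2.1 0 0 0 0 0; 1.5 0 0 2 0 0 0; 1.5 0 0 3 0 0 0; 1.5 0 0 1.2 0 0 0; 1.5 0 0 0 0 0 0; 1.5 0 0 0 0 0 0",
)

```text
clock: 25.63
tool_pos: [0.5854, 0.3327, 0.0849]
orientation: [180.0, -0.1, -89.8]
force: [0.3, -0.8, 0.8]
opening: 0.0149
```

```bash
python3 - <<'E'
from h import *
o=telemetry.get_obs();cv2.imwrite("pics/w12.png",snapshot("wrist"));cv2.imwrite("pics/s12.png",snapshot("side")[300:460,180:420].repeat(3,0).repeat(3,1)); print(o["tool_pos"],o["orientation"],o["opening"])
E
```

```text
[0.5853633  0.33272068 0.08485068] [ 1.79958152e+02 -7.95666883e-02 -8.98153608e+01] 0.014927268089293842
```

View pics/s12.png

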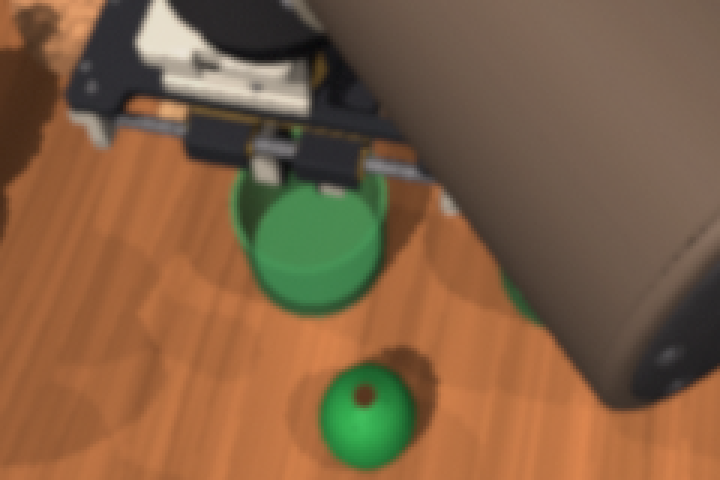

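View pics/w12.png

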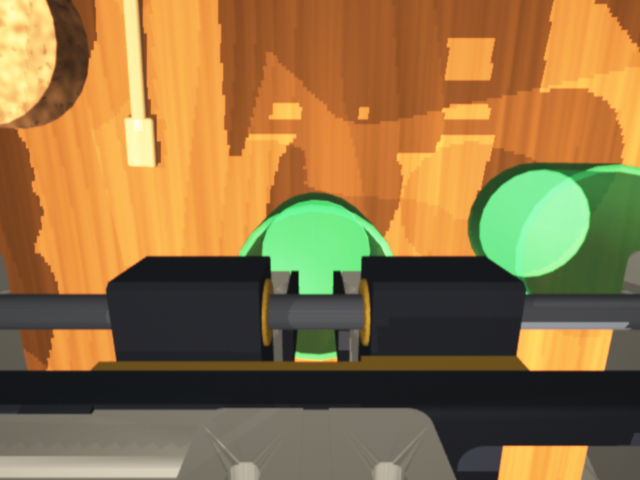

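```bash
python3 - <<'E'
from wr import *
cal=calibration("wrist")
for d in (.038,.042,.046): print(d,proj("wrist",(.585,.3327-d,.068),cal))
im=snapshot("wrist"); hsv=cv2.cvtColor(im,cv2.COLOR_BGR2HSV)
H,S,V=[hsv[...,i].astype(int) for i in range(3)]
m=((H>40)&(H<90)&(S>60)); m[256:]=False;m[:,:200]=False;m[:,420:]=False
a,c=max(blobs(m,500,99999),key=lambda t:t[0]); p=c.reshape(-1,2); k=(p[:,1]<250)
print(p.min(0),p.max(0)); P=wf(c,.068,cal)[k]; print(circ(P))
E
```

```text
0.038 [316.75946066 196.99767821]
0.042 [316.7997445  188.60156558]
0.046 [316.84047969 180.11138097]
[240 191] [395 255]
[0.5846 0.3293 0.0363]
```

The tumbler is centred under the fingers to within 1–2 mm. Lowering into it.

Call:
step_arm(
  plan="1.5 0 0 2 0 0 0; 1.5 0 0 2 0 0 0; 1.5 0 0 1 0 0 0; 1.5 0 0 0.5 0 0 0; 1.5 0 0 0 0 0 0; 2.6 0 0 0 0 0 0; 2.6 0 0 0 0 0 0; 2.6 0 0 0 0 0 0",
)

```text
clock: 26.45
tool_pos: [0.5857, 0.3343, 0.031]
orientation: [-179.9, 0.1, -89.8]
force: [0.4, -0.2, -0.2]
opening: 0.0252
```

Call:
step_arm(
  plan="2.6 0.6 0 0 0 0 0; 2.6 1.3 -0.2 0 0 0 0; 2.6 2 -0.3 0 0 0 0; 2.6 2.5 -0.3 0 0 0 0; 2.6 2.5 -0.3 0 0 0 0; 2.6 2.5 -0.3 0 0 0 0; 2.6 2.5 -0.3 0 0 0 0; 2.6 2.5 -0.3 0 0 0 0; 2.6 2.5 -0.3 0 0 0 0; 2.6 2.5 -0.3 0 0 0 0; 2.6 2.5 -0.3 0 0 0 0; 2.6 2.5 -0.3 0 0 0 0",
)

```text
clock: 27.45
tool_pos: [0.6192, 0.0689, 0.0312]
orientation: [-179.8, 0.1, -89.8]
force: [-0.8, 3.8, 5.0]
opening: 0.0259
```

Call:
step_arm(
  plan="2.6 2 -0.2 0 0 0 0; 2.6 1.5 -0.2 0 0 0 0; 2.6 1.3 -0.6 0 0 0 0; 2.6 1.3 -0.9 0 0 0 0; 2.6 1.3 -0.9 0 0 0 0; 2.6 1.2 -0.7 0 0 0 0; 2.6 0.8 -0.3 0 0 0 0; 2.6 0 0 0 0 0 0; 2.6 0 0 0 0 0 0",
)

```text
clock: 28.2
tool_pos: [0.658, -0.0246, 0.031]
orientation: [-179.8, 0.0, -89.8]
force: [2.1, 2.4, 4.9]
opening: 0.026
```

```bash
python3 - <<'E'
from h import *
o=telemetry.get_obs();cv2.imwrite("pics/w13.png",snapshot("wrist"));cv2.imwrite("pics/s13.png",snapshot("side")); print(o["tool_pos"],o["orientation"],o["opening"],o["force"])
E
```

```text
[ 0.65795443 -0.02464667  0.03097826] [-1.79808462e+02  3.37122749e-02 -8.98184633e+01] 0.025980919040893415 [2.05022579 2.38869248 4.85048338]
```

View pics/s13.png

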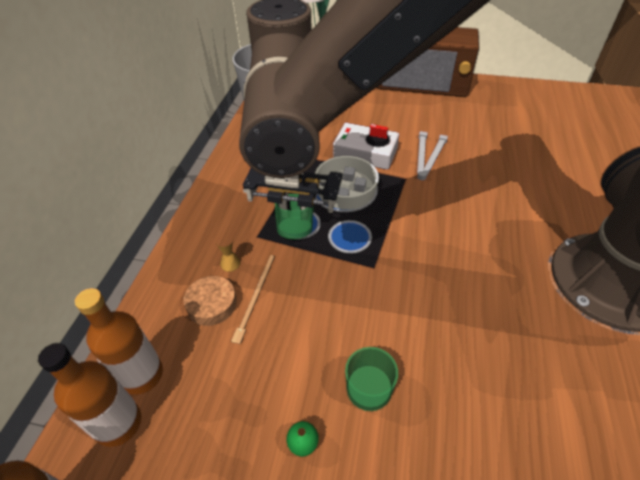

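View pics/w13.png

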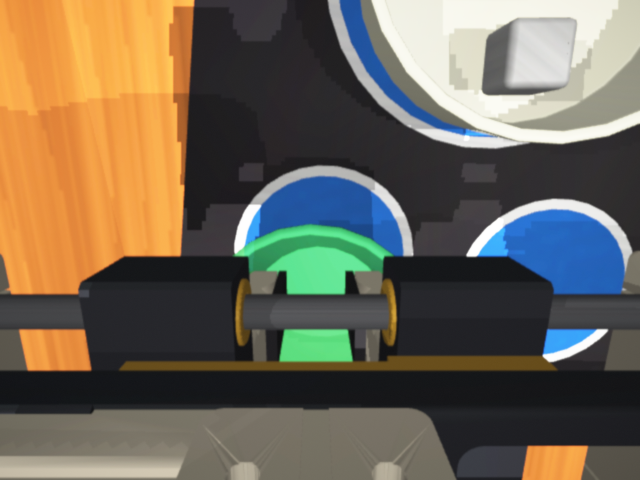

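```bash
cat > gm.py <<'E'
from wr import *
o=telemetry.get_obs(); cal=calibration("wrist"); im=snapshot("wrist"); print(o["tool_pos"])
hsv=cv2.cvtColor(im,cv2.COLOR_BGR2HSV)
H,S,V=[hsv[...,i].astype(int) for i in range(3)]
m=((H>40)&(H<90)&(S>60)); m[256:]=False;m[:,:200]=False;m[:,440:]=False
a,c=max(blobs(m,300,99999),key=lambda t:t[0]); p=c.reshape(-1,2); 
# top edge per column
top=np.array([[u,p[p[:,0]==u][:,1].min()] for u in np.unique(p[:,0])]); top=top[top[:,1]<250]
P=np.array([ray("wrist",q,.068,cal)[:2] for q in top.astype(float)]); 
f=lambda q: np.hypot(P[:,0]-q[0],P[:,1]-q[1])-.042
print("rim r=.042",least_squares(f,[o["tool_pos"][0],o["tool_pos"][1]]).x.round(4),len(P))
w=((S<50)&(V>150)); w[256:]=False; w[:150]=False
for a,c in blobs(w,100,9999):
    p=c.reshape(-1,2)
    top=np.array([[u,p[p[:,0]==u][:,1].min()] for u in np.unique(p[:,0])])
    P=np.array([ray("wrist",q,0,cal)[:2] for q in top.astype(float)])
    for r in (.042,.045): 
        f=lambda q: np.hypot(P[:,0]-q[0],P[:,1]-q[1])-r
        s=least_squares(f,P.mean(0)+[0,.03],loss='soft_l1',f_scale=.001); print("ring",r,s.x.round(4),round(s.cost*1e6,2),len(P))
E
python3 gm.py
```

```text
[ 0.65780422 -0.02399878  0.03085298]
rim r=.042 [ 0.6577 -0.0191] 140
ring 0.042 [ 0.5342 -0.0201] 71.67 166
ring 0.045 [ 0.5339 -0.0168] 18.59 166
ring 0.042 [ 0.6532 -0.0361] 107.74 179
ring 0.045 [ 0.6532 -0.0328] 30.69 179
```

The tumbler needs about 12 mm more in -y and 4 mm in -x.

Call:
step_arm(
  plan="2.6 0.6 0.2 0 0 0 0; 2.6 0.6 0.3 0 0 0 0; 2.6 0 0 0 0 0 0; 2.6 0 0 0 0 0 0; 2.6 0 0 0 0 0 0",
)

```text
clock: 28.77
tool_pos: [0.6517, -0.0357, 0.0305]
orientation: [-180.0, 0.0, -89.7]
force: [0.8, 3.2, 7.2]
opening: 0.0258
```

```bash
python3 gm.py; python3 - <<'E'
from h import *
cv2.imwrite("pics/w14.png",snapshot("wrist"))
E
```

```text
[ 0.6517493  -0.03568566  0.03054071]
rim r=.042 [ 0.6513 -0.0328] 155
ring 0.042 [ 0.5339 -0.0199] 33.78 142
ring 0.045 [ 0.5339 -0.0166] 8.71 142
ring 0.042 [ 0.6535 -0.0359] 93.45 171
ring 0.045 [ 0.6535 -0.0326] 28.82 171
ring 0.042 [ 0.5583 -0.0609] 2022.21 232
ring 0.045 [ 0.5583 -0.0576] 1913.58 232
```

View pics/w14.png

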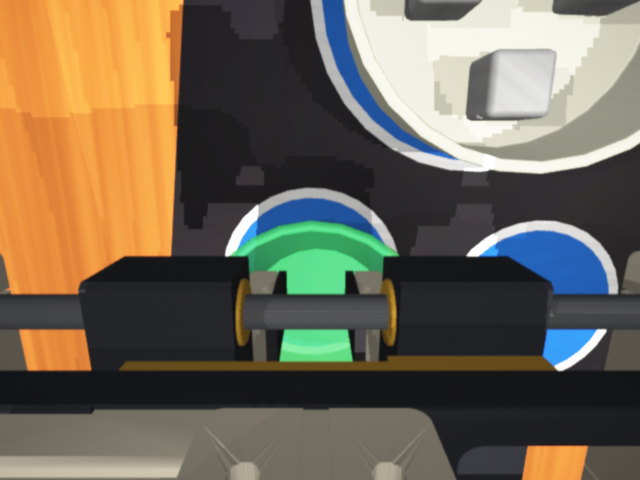

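Call:
step_arm(
  plan="1.5 -0.1 0 0 0 0 0; 1.5 0 0 0 0 0 0; 1.5 0 0 0 0 0 0; 1.5 0 0 -1.5 0 0 0; 1.5 0 0 -3 0 0 0; 1.5 0 0 -4 0 0 0; 1.5 0 0 -2.5 0 0 0; 1.5 -2 1.2 0 0 0 0; 1.5 -3.5 2.1 0 0 0 0; 1.5 -3.5 2.1 0 0 0 0; 1.5 -3.5 2.1 0 0 0 0; 1.5 -3.5 2.1 0 0 0 0",
)

```text
clock: 29.87
tool_pos: [0.5529, 0.1251, 0.1392]
orientation: [179.9, -0.1, -89.8]
force: [0.3, 1.4, 0.6]
opening: 0.015
```

Call:
step_arm(
  plan="1.5 -3.5 2.1 0 0 0 0; 1.5 -3.5 2.1 0 0 0 0; 1.5 -3.5 2.1 0 0 0 0; 1.5 -3.5 2.1 0 0 0 0; 1.5 -3.5 1.9 0 0 0 0; 1.5 -1.6 0.8 0 0 0 0; 1.5 0 0 0 0 0 0; 1.5 0 0 0 0 0 0",
)

```text
clock: 30.53
tool_pos: [0.4421, 0.3154, 0.1392]
orientation: [179.9, -0.1, -89.7]
force: [0.1, -0.6, -0.3]
opening: 0.015
```

```bash
python3 top.py top15; python3 - <<'E'
from h import *
o=telemetry.get_obs();cv2.imwrite("pics/w15.png",snapshot("wrist"));cv2.imwrite("pics/s15.png",snapshot("side")); print(o["tool_pos"],o["orientation"],o["opening"])
E
```

```text
green@.068 px [222. 283.] circ 0.4482 0.2947 r0.0351 rect [445.9 288.8] [39.5 67.7] 76.9 ell [447.1 289.1] [34.9 67.2]
green@.068 px [175. 250.] circ 0.5312 0.4150 r0.0221 rect [532.8 418. ] [38.9 36.7] 0.2 ell [532.5 416.6] [38.2 41.2]
green@.068 px [349. 207.] circ 0.6484 -0.0243 r0.0406 rect [642.2 -25.8] [64.1 76.6] 3.5 ell [643.4 -24.9] [63.8 76.4]
blue@0 px [342. 250.] circ 0.5355 -0.0191 r0.0396 rect [536.7 -18.8] [76.4 76.7] 45.1 ell [535.8 -19. ] [75.8 76.5]
white@.045 px [342. 250.] circ 0.5334 -0.0177 r0.0472 rect [533.4 -17.8] [90.7 92.9] 45.1 ell [532.9 -17.6] [91.1 91.9]
white@.045 px [456. 246.] circ 0.5442 -0.3157 r0.0892 rect [ 544.8 -314.5] [108.7 151.5] 82.0 ell [ 544.6 -314.8] [121. 177.]
white@.045 px [398. 236.] circ 0.5717 -0.1652 r0.0796 rect [ 571.5 -165.5] [154.8 153. ] 89.7 ell [ 571.6 -165.1] [154.6 156.6]
cube@.026 px [194. 275.] circ 0.4514 0.3848 r0.0841 rect [453.4 372.1] [143.4 114.7] 11.2 ell [513.7 268.4] [115.4 202.4]
cube@.026 px [354. 205.] circ 0.6540 -0.0343 r0.0489 rect [653.7 -48.2] [92.6 63.2] 1.8 ell [651.5 -28.8] [84.7 96.3]
cube@.026 px [511. 153.] circ 0.7935 -0.4671 r0.0293 rect [ 793.5 -467.5] [24.6 53.6] 0.0 ell [ 796.1 -475.3] [22.3 59. ]
[0.44256229 0.31465538 0.13922007] [ 1.79932714e+02 -8.76087628e-02 -8.97288373e+01] 0.014851163850509152
```

View pics/s15.png

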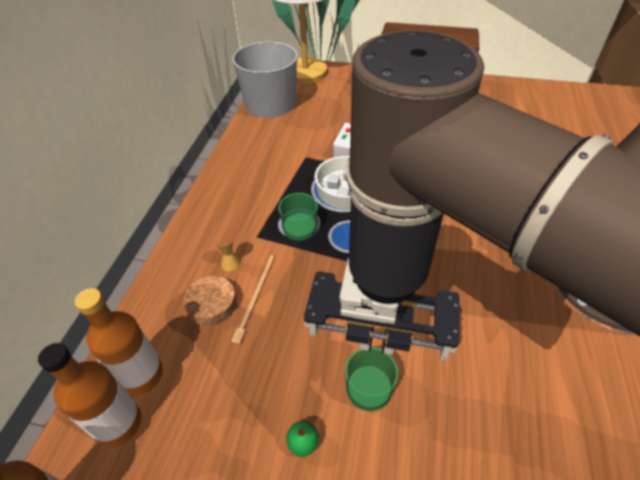

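View pics/top15.png

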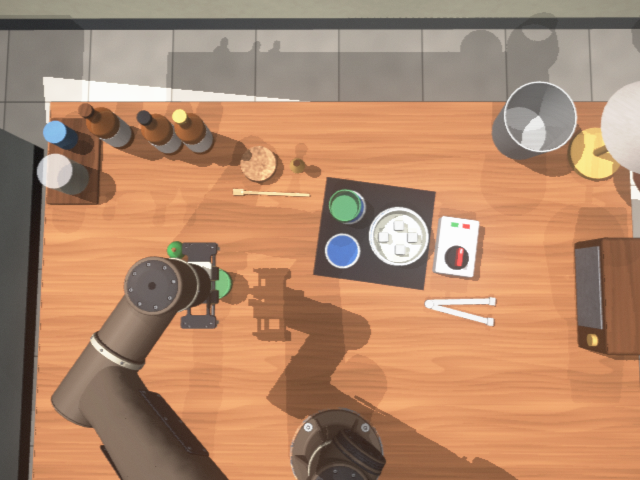

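View pics/w15.png

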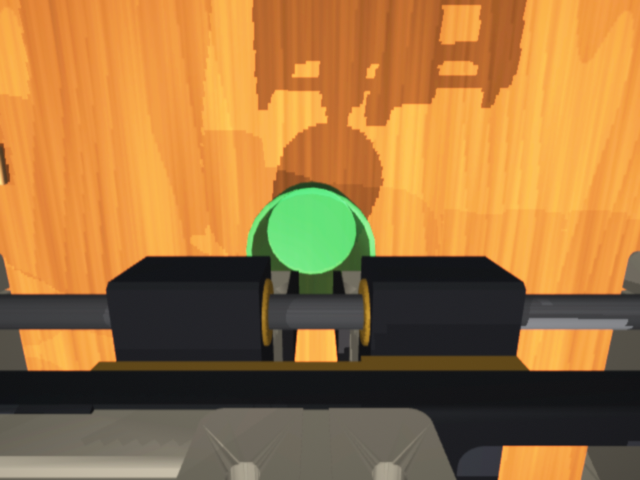

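```bash
python3 gm.py 2>&1 | head -3; python3 - <<'E'
from h import *
im=cv2.imread("pics/top15.png")[180:280,310:440]
cv2.imwrite("pics/c15.png",cv2.resize(im,(780,600),interpolation=cv2.INTER_CUBIC))
E
```

```text
[0.44324925 0.31406346 0.13941382]
rim r=.042 [0.4448 0.3179] 128
```

View pics/c15.png

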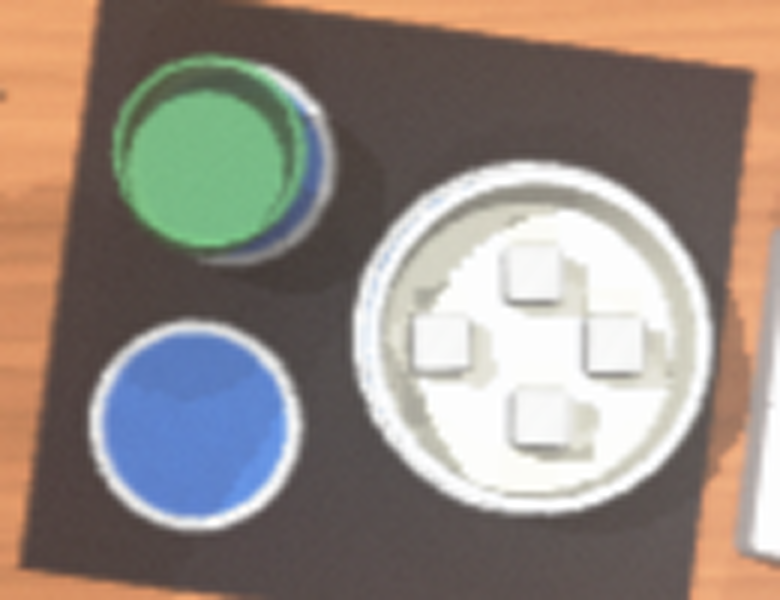

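```bash
python3 - <<'E'
from h import *
print(ray("top",(344.7,204.8),.068), proj("top",(.6546,-.0354,.068)))
E
```

```text
[ 0.65021126 -0.02345061  0.068     ] [349.29832636 203.133787  ]
```

```bash
cat > sg.py <<'E'
from wr import *
import sys
im=cv2.imread(sys.argv[1]); hsv=cv2.cvtColor(im,cv2.COLOR_BGR2HSV)
H,S,V=[hsv[...,i].astype(int) for i in range(3)]
m=((H>40)&(H<90)&(S>60))
for a,c in blobs(m,600,9000):
    p=c.reshape(-1,2)
    if a<900: continue
    k=(p[:,1]<p[:,1].min()+10)
    P=np.array([ray("side",q,.068)[:2] for q in p[k].astype(float)])
    f=lambda q: np.hypot(P[:,0]-q[0],P[:,1]-q[1])-.042
    print(a,p.min(0),p.max(0),"rim",least_squares(f,P.mean(0)+[0,.03]).x.round(4))
m=((H>95)&(H<125)&(S>120)&(V>60))
for a,c in blobs(m,300,9000):
    P=np.array([ray("side",q,0)[:2] for q in c.reshape(-1,2).astype(float)]); print("blue",c.reshape(-1,2).mean(0),circ(P))
E
python3 sg.py pics/s15.png; python3 sg.py pics/side0.png
```

```text
2480.5 [346 347] [397 409] rim [0.4444 0.3209]
1547.0 [277 192] [318 240] rim [ 0.6515 -0.0227]
blue [342.89552239 235.74626866] [ 0.5476 -0.0165  0.0294]
2513.0 [346 348] [397 409] rim [0.4442 0.3195]
2453.0 [257 343] [308 404] rim [0.584  0.3388]
blue [349.70114943 236.11494253] [ 0.5352 -0.0184  0.0382]
blue [298.75903614 223.25301205] [ 0.6544 -0.035   0.038 ]
blue [343.80851064 188.77304965] [ 0.5749 -0.1704  0.0706]
```

Side and top views agree that tumbler A now stands about 12.5 mm short of its mark in y. Either the retreat dragged it or it was knocked. I'll correct it after tumbler B, this time with a tighter finger spread. Now tumbler B.

Call:
step_arm(
  plan="1.5 -0.25 -0.2 3 0 0 0; 1.5 0 0 3 0 0 0; 1.5 0 0 2 0 0 0; 1.5 0 0 1.5 0 0 0; 1.5 0 0 1 0 0 0; 1.5 0 0 0.4 0 0 0; 1.5 0 0 0 0 0 0; 2.75 0 0 0 0 0 0; 2.75 0 0 0 0 0 0; 2.75 0 0 0 0 0 0; 2.75 0 0 0 0 0 0",
)

```text
clock: 31.65
tool_pos: [0.4455, 0.3182, 0.0317]
orientation: [-179.9, 0.1, -89.8]
force: [-0.2, 0.3, 0.1]
opening: 0.0272
```

```bash
python3 - <<'E'
from h import *
o=telemetry.get_obs();cv2.imwrite("pics/w16.png",snapshot("wrist"));cv2.imwrite("pics/s16.png",snapshot("side")[120:440,220:460].repeat(2,0).repeat(2,1)); print(o["tool_pos"],o["orientation"],o["opening"],o["force"])
E
```

```text
[0.44552955 0.31818206 0.03167543] [-1.79947598e+02  7.11032163e-02 -8.97726081e+01] 0.027155988866305655 [-0.23775655  0.3155717   0.06232797]
```

View pics/s16.png

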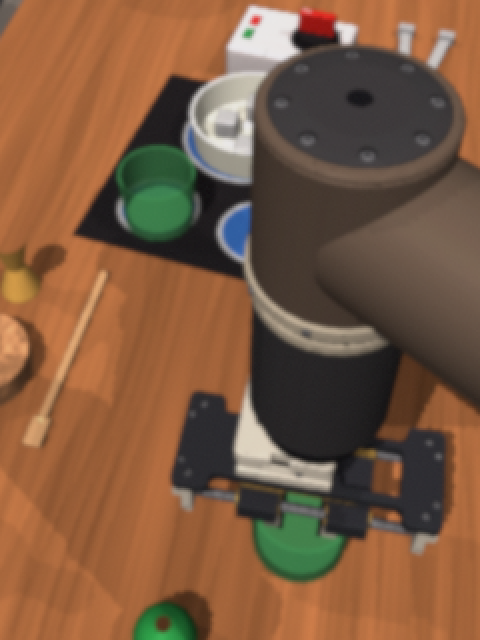

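Call:
step_arm(
  plan="2.75 0.6 -0.15 0 0 0 0; 2.75 1.2 -0.3 0 0 0 0; 2.75 2 -0.5 0 0 0 0; 2.75 2.5 -0.67 0 0 0 0; 2.75 2.5 -0.67 0 0 0 0; 2.75 2.5 -0.67 0 0 0 0; 2.75 2.5 -0.67 0 0 0 0; 2.75 2.5 -0.67 0 0 0 0; 2.75 2.5 -0.67 0 0 0 0; 2.75 2.5 -0.67 0 0 0 0; 2.75 2.5 -0.67 0 0 0 0; 2.75 2.5 -0.67 0 0 0 0",
)

```text
clock: 32.75
tool_pos: [0.5167, 0.0537, 0.0315]
orientation: [-179.9, 0.1, -89.8]
force: [-0.2, 4.6, 3.7]
opening: 0.0275
```

Call:
step_arm(
  plan="2.75 2 -0.6 0 0 0 0; 2.75 1.6 -0.4 0 0 0 0; 2.75 1.3 -0.35 0 0 0 0; 2.75 1 -0.3 0 0 0 0; 2.75 0.8 -0.2 0 0 0 0; 2.75 0.6 -0.15 0 0 0 0; 2.75 0.2 0 0 0 0 0; 2.75 0 0 0 0 0 0; 2.75 0 0 0 0 0 0",
)

```text
clock: 33.5
tool_pos: [0.5369, -0.0201, 0.0314]
orientation: [-179.9, 0.0, -89.8]
force: [1.3, 1.8, 3.3]
opening: 0.0276
```

```bash
python3 gm.py; python3 - <<'E'
from h import *
o=telemetry.get_obs();cv2.imwrite("pics/w17.png",snapshot("wrist"));cv2.imwrite("pics/s17.png",snapshot("side")); print(o["tool_pos"],o["orientation"],o["opening"],o["force"])
E
```

```text
[ 0.53692293 -0.02013437  0.0313657 ]
rim r=.042 [ 0.5371 -0.0155] 143
ring 0.042 [ 0.5342 -0.0195] 96.38 171
ring 0.045 [ 0.5343 -0.0162] 30.22 171
ring 0.042 [ 0.6542 -0.0358] 61.3 160
ring 0.045 [ 0.6544 -0.0325] 18.16 160
[ 0.53687345 -0.01996766  0.03131744] [-1.79912147e+02  1.57781039e-02 -8.97719449e+01] 0.0275292505298589 [1.24460078 2.67013769 4.31164448]
```

View pics/s17.png

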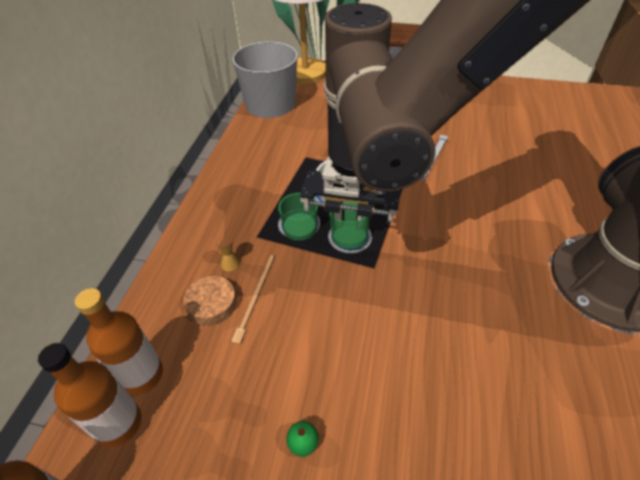

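View pics/w17.png

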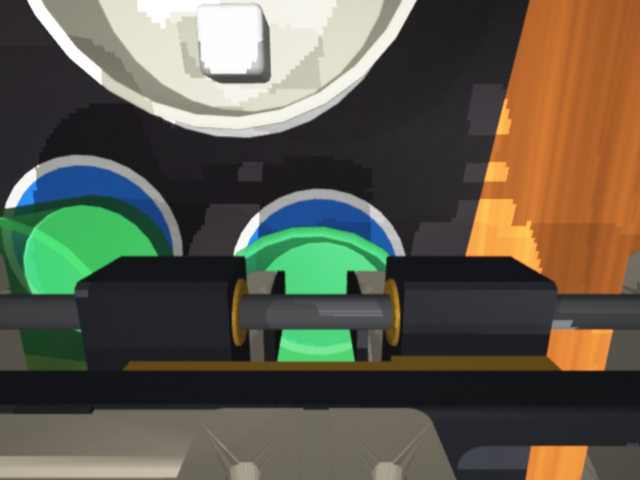

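Tumbler B looks right (rim centre (0.537,-0.016) against a ring of about (0.534,-0.016) in the same view). I'll withdraw straight up and check.

Call:
step_arm(
  plan="1.5 0 0 0 0 0 0; 1.5 0 0 0 0 0 0; 1.5 0 0 0 0 0 0; 1.5 0 0 -1.5 0 0 0; 1.5 0 0 -3 0 0 0; 1.5 0 0 -4 0 0 0; 1.5 0 0 -3 0 0 0; 1.5 0 0 0 0 0 0; 1.5 0 0 0 0 0 0",
)

```text
clock: 34.4
tool_pos: [0.5367, -0.0199, 0.1474]
orientation: [-179.9, 0.0, -89.8]
force: [-0.0, 0.6, -1.2]
opening: 0.0149
```

```bash
python3 - <<'E'
from h import *
o=telemetry.get_obs();cv2.imwrite("pics/w18.png",snapshot("wrist"));cv2.imwrite("pics/s18.png",snapshot("side")); print(o["tool_pos"])
E
python3 sg.py pics/s18.png; python3 gm.py
```

```text
[ 0.53668922 -0.0198861   0.14739385]
1582.0 [329 204] [371 253] rim [ 0.5339 -0.0065]
1554.0 [277 192] [318 240] rim [ 0.6514 -0.0228]
[ 0.53518025 -0.02018456  0.14491638]
rim r=.042 [ 0.5347 -0.009 ] 125
ring 0.042 [ 0.5341 -0.02  ] 77.07 114
ring 0.045 [ 0.5343 -0.0167] 23.98 114
ring 0.042 [ 0.6534 -0.0361] 57.77 111
ring 0.045 [ 0.6539 -0.0328] 15.59 111
```

View pics/w18.png

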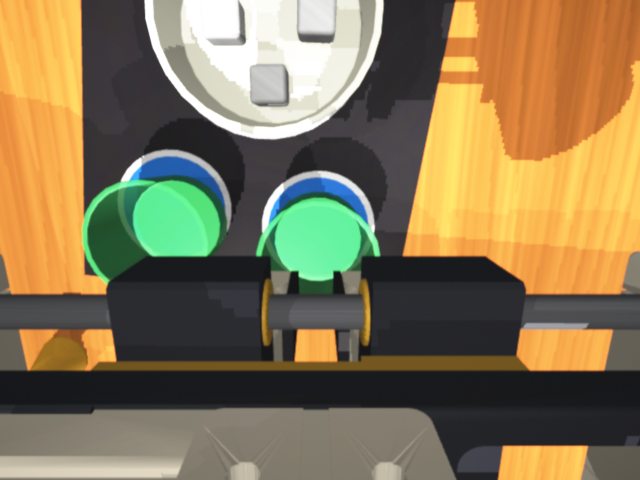

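View pics/s18.png

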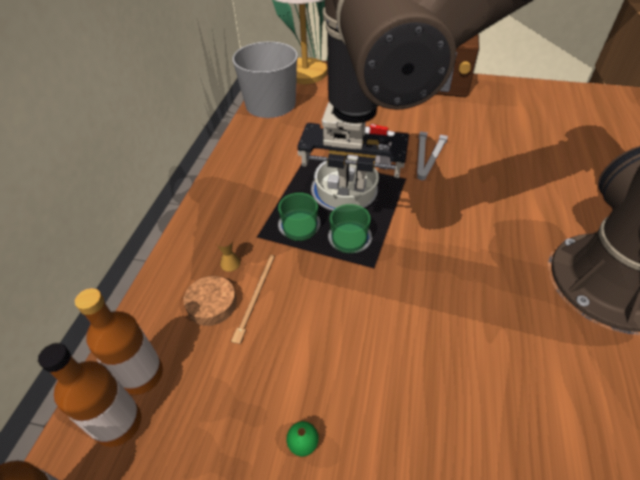

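Both tumblers tipped slightly while pushed and rocked back 7–9 mm on release. B is now about 9–10 mm short in -y, and A about 12 mm. I'll nudge each with closed fingers, low inside the tumbler.

Call:
step_arm(
  plan="0 0 0.15 0 0 0 0; 0 0 0 3 0 0 0; 0 0 0 3.5 0 0 0; 0 0 0 3 0 0 0; 0 0 0 2 0 0 0; 0 0 0 1.2 0 0 0; 0 0 0 0 0 0 0; 0 0 0 0 0 0 0; 0 0.4 0 0 0 0 0; 0 0.3 0 0 0 0 0; 0 0 0 0 0 0 0",
)

```text
clock: 35.47
tool_pos: [0.5355, -0.0272, 0.0198]
orientation: [-179.9, 0.0, -89.8]
force: [0.0, 0.9, -0.0]
opening: 0.0004
```

```bash
python3 gm.py
```

```text
[ 0.53546102 -0.0272205   0.0198206 ]
rim r=.042 [ 0.5347 -0.0201] 72
ring 0.042 [ 0.5356 -0.0192] 31.42 142
ring 0.045 [ 0.5351 -0.0159] 10.24 142
ring 0.042 [ 0.6538 -0.0353] 35.96 152
ring 0.045 [ 0.6543 -0.0321] 12.4 152
```

Call:
step_arm(
  plan="0 0.3 0 0 0 0 0; 0 0.3 0 0 0 0 0; 0 0.3 0 0 0 0 0; 0 0 0 0 0 0 0; 0 0 0 0 0 0 0",
)

```text
clock: 35.93
tool_pos: [0.5354, -0.036, 0.0191]
orientation: [-179.9, 0.0, -89.8]
force: [-0.5, 1.8, 2.9]
opening: 0.0002
```

```bash
python3 - <<'E'
from h import *
o=telemetry.get_obs();cv2.imwrite("pics/s19.png",snapshot("side")); print(o["tool_pos"],o["force"])
im=cv2.imread("pics/s19.png")[150:270,240:420]; cv2.imwrite("pics/c19.png",cv2.resize(im,(800,533),interpolation=cv2.INTER_CUBIC))
E
python3 sg.py pics/s19.png
```

```text
[ 0.53537935 -0.03597948  0.01914145] [-0.45275955  1.7641282   2.8545075 ]
975.0 [329 210] [372 248] rim [0.5307 0.0075]
1408.0 [277 192] [318 240] rim [ 0.6594 -0.0164]
```

View pics/c19.png

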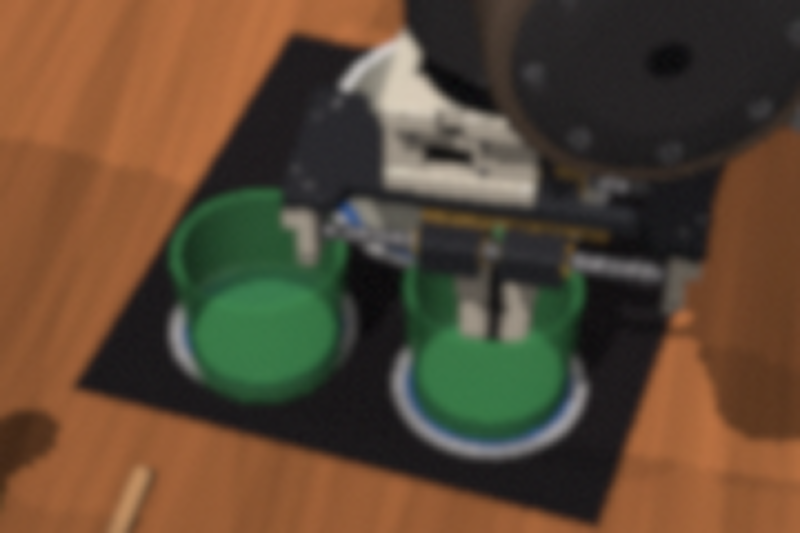

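```bash
cat > foot.py <<'E'
from h import *
import sys
im=cv2.imread(sys.argv[1]); hsv=cv2.cvtColor(im,cv2.COLOR_BGR2HSV)
H,S,V=[hsv[...,i].astype(int) for i in range(3)]
m=((H>40)&(H<90)&(S>60))
from scipy.optimize import least_squares
for a,c in blobs(m,700,9000):
    p=c.reshape(-1,2); k=p[:,1]>p[:,1].max()-6
    P=np.array([ray("side",q+[0,.5],0.002)[:2] for q in p[k].astype(float)])
    f=lambda q: np.hypot(P[:,0]-q[0],P[:,1]-q[1])-.039
    print(a,p.mean(0).round(),"foot ctr",least_squares(f,P.mean(0)-[0,.03]).x.round(4))
E
for i in side0 s15 s18 s19; do echo $i; python3 foot.py pics/$i.png; done
```

```text
side0
809.0 [302. 438.] foot ctr [0.539  0.4038]
2513.0 [371. 377.] foot ctr [0.4466 0.3145]
2453.0 [284. 372.] foot ctr [0.5863 0.3339]
s15
807.0 [302. 438.] foot ctr [0.539  0.4038]
2480.5 [371. 377.] foot ctr [0.4466 0.3145]
1547.0 [298. 216.] foot ctr [ 0.6482 -0.0193]
s18
809.0 [302. 438.] foot ctr [0.539  0.4038]
1582.0 [349. 227.] foot ctr [ 0.538  -0.0062]
1554.0 [298. 216.] foot ctr [ 0.6488 -0.0189]
s19
809.0 [302. 438.] foot ctr [0.5391 0.4038]
975.0 [350. 227.] foot ctr [ 0.5354 -0.0192]
1408.0 [299. 215.] foot ctr [ 0.6488 -0.0189]
```

The foot circles in the side view put B at (0.535,-0.019), on its mark at (0.535,-0.018). I back off and lift, then go to A, which needs about (+5, -16) mm.

Call:
step_arm(
  plan="0 -0.5 0 0 0 0 0; 0 -0.6 0 0 0 0 0; 0 0 0 -2 0 0 0; 0 0 0 -3.5 0 0 0; 0 0 0 -4 0 0 0; 0 0 0 -2 0 0 0; 0 0 0 0 0 0 0; 0 0 -3 0 0 0 0; 0 0 -3.5 0 0 0 0; 0 0 -3.4 0 0 0 0; 0 0 -2 0 0 0 0; 0 0 0 0 0 0 0",
)

```text
clock: 36.98
tool_pos: [0.6566, -0.0241, 0.132]
orientation: [179.9, -0.1, -89.8]
force: [1.2, -0.4, 0.1]
opening: 0.0007
```

```bash
python3 - <<'E'
from h import *
o=telemetry.get_obs();cv2.imwrite("pics/s20.png",snapshot("side")); cv2.imwrite("pics/w20.png",snapshot("wrist")); print(o["tool_pos"],o["force"])
E
python3 foot.py pics/s20.png;python3 sg.py pics/s20.png
```

```text
[ 0.65661457 -0.02413127  0.13195284] [ 1.16616618 -0.37880886  0.08462742]
809.0 [302. 438.] foot ctr [0.539  0.4038]
1536.5 [350. 224.] foot ctr [ 0.5364 -0.0167]
1563.5 [299. 216.] foot ctr [ 0.6488 -0.019 ]
1536.5 [329 202] [371 249] rim [ 0.5323 -0.0136]
1563.5 [277 191] [318 240] rim [ 0.6514 -0.0239]
```

View pics/w20.png

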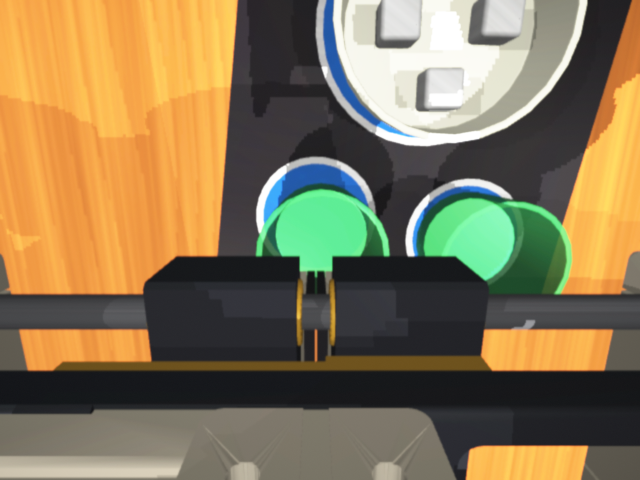

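B has settled within about 3–4 mm of its mark. Pushing A now.

Call:
step_arm(
  plan="0 0 0 3 0 0 0; 0 0 0 3.5 0 0 0; 0 0 0 2.5 0 0 0; 0 0 0 1.5 0 0 0; 0 0 0 0.9 0 0 0; 0 0 0 0 0 0 0; 0 0.4 0 0 0 0 0; 0 0.4 0 0 0 0 0; 0 0.4 0 0 0 0 0; 0 0.4 0 0 0 0 0; 0 0.4 0 0 0 0 0; 0 0 0 0 0 0 0",
)

```text
clock: 38.08
tool_pos: [0.6545, -0.0451, 0.0206]
orientation: [-179.9, 0.0, -89.8]
force: [0.2, 3.0, 1.1]
opening: 0.0003
```

Call:
step_arm(
  plan="0 0.4 0 0 0 0 0; 0 0.4 0 0 0 0 0; 0 0.4 0 0 0 0 0; 0 0 0 0 0 0 0; 0 0 0 0 0 0 0",
)

```text
clock: 38.5
tool_pos: [0.6539, -0.0568, 0.0197]
orientation: [180.0, -0.0, -89.8]
force: [0.4, 1.6, 2.3]
opening: 0.0005
```

```bash
python3 - <<'E'
from h import *
o=telemetry.get_obs();cv2.imwrite("pics/s21.png",snapshot("side")); cv2.imwrite("pics/w21.png",snapshot("wrist")); print(o["tool_pos"],o["force"])
E
python3 foot.py pics/s21.png;python3 sg.py pics/s21.png
```

```text
[ 0.65393737 -0.05684515  0.01974311] [0.40565702 1.5626258  2.30194804]
808.0 [302. 438.] foot ctr [0.539  0.4038]
1541.0 [350. 224.] foot ctr [ 0.536  -0.0175]
922.0 [298. 213.] foot ctr [ 0.6558 -0.0406]
1541.0 [329 202] [372 249] rim [ 0.5338 -0.014 ]
922.0 [278 196] [318 233] rim [ 0.6478 -0.0129]
```

View pics/s21.png

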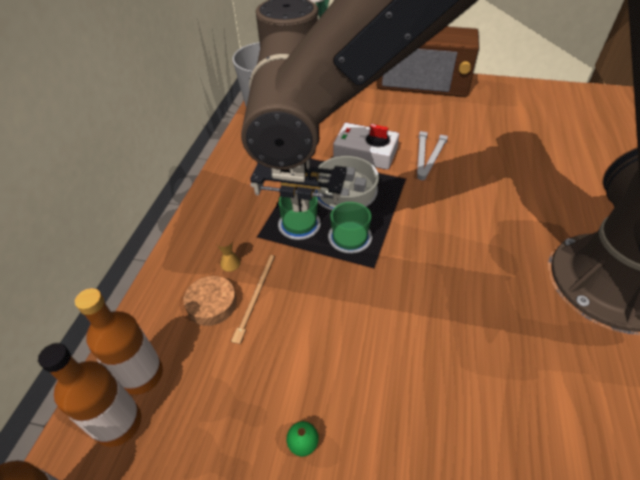

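Call:
step_arm(
  plan="0 -0.5 0 0 0 0 0; 0 -0.7 0 0 0 0 0; 0 0 0 -2 0 0 0; 0 0 0 -3.5 0 0 0; 0 0 0 -4 0 0 0; 0 0 0 -4 0 0 0; 0 0 0 -2 0 0 0; 0 2 1 0 0 0 0; 0 3.8 1.2 0 0 0 0; 0 3.8 1.2 0 0 0 0; 0 3.8 1.2 0 0 0 0; 0 3.8 1.2 0 0 0 0",
)

```text
clock: 39.6
tool_pos: [0.5955, -0.2173, 0.1747]
orientation: [180.0, 0.0, -89.7]
force: [1.1, 0.1, -0.1]
opening: 0.0006
```

Call:
step_arm(
  plan="2 3.8 1.2 0 0 0 0; 3 3.8 1.2 0 0 0 6.9; 4 2.4 1 0 0 0 6.9; 4 0 0 0 0 0 6.9; 4 0 0 0 0 0 6.9; 4 0 0 0 0 0 6.9; 4 0 0 0 0 0 6.9; 4 0 0 0 0 0 6.9; 4 0 0 0 0 0 6.9; 4 0 0 0 0 0 6.9; 4 0 0 0 0 0 6.9; 4 0 0 0 0 0 6.9",
)

```text
clock: 40.6
tool_pos: [0.5599, -0.3148, 0.1744]
orientation: [180.0, -0.1, -166.0]
force: [1.3, 0.3, 0.9]
opening: 0.0401
```

```bash
python3 top.py top22; python3 - <<'E'
from h import *
o=telemetry.get_obs();cv2.imwrite("pics/s22.png",snapshot("side")); cv2.imwrite("pics/w22.png",snapshot("wrist")); print(o["tool_pos"],o["orientation"],o["joint_pos"])
im=cv2.imread("pics/top22.png")[180:280,310:440]
cv2.imwrite("pics/c22.png",cv2.resize(im,(780,600),interpolation=cv2.INTER_CUBIC))
E
python3 foot.py pics/s22.png;python3 sg.py pics/s22.png
```

```text
green@.068 px [175. 250.] circ 0.5317 0.4148 r0.0217 rect [532.2 416.1] [38.9 39.9] 45.8 ell [532.1 416.5] [37.5 41.8]
green@.068 px [346. 250.] circ 0.5345 -0.0182 r0.0399 rect [530.1 -18.9] [67.2 72.2] 0.1 ell [530.7 -18.3] [68.  74.1]
green@.068 px [353. 204.] circ 0.6543 -0.0380 r0.0411 rect [649.  -40.9] [67.7 80.5] 26.4 ell [649.4 -38.6] [65.9 80.4]
cube@.026 px [469. 316.] circ 0.3627 -0.3506 r0.0666 rect [ 361.4 -350.3] [131.9  20.2] 76.8 ell [ 358.9 -365. ] [ 15.5 198.4]
cube@.026 px [470. 301.] circ 0.4017 -0.3541 r0.0663 rect [ 402.9 -354.2] [131.1  20.8] 89.0 ell [ 401.4 -364.8] [ 15.7 199.8]
cube@.026 px [465. 265.] circ 0.5082 -0.3367 r0.0531 rect [ 508.2 -335.5] [68.1 84.1] 80.4 ell [ 501.6 -339. ] [66.9 88. ]
cube@.026 px [509. 244.] circ 0.5548 -0.4605 r0.0293 rect [ 552.  -459.2] [58.4 10. ] 64.3 ell [ 553.6 -460. ] [11.6 52.2]
cube@.026 px [343. 248.] circ 0.5341 -0.0171 r0.0480 rect [534.6 -17.2] [93.8 92.3] 45.0 ell [534.  -17.8] [87.2 88.2]
cube@.026 px [517. 212.] circ 0.6378 -0.4894 r0.0458 rect [ 638.1 -481.5] [15.9 91.3] 88.3 ell [ 640.1 -483.7] [14.8 95.2]
cube@.026 px [343. 210.] circ 0.6527 -0.0326 r0.0486 rect [643.9 -26.7] [93.6 72.8] 47.5 ell [652.7 -35.3] [87.  94.3]
cube@.026 px [245. 192.] circ 0.6931 0.2397 r0.0356 rect [691.8 239.7] [13.6 70.1] 0.1 ell [690.5 247.3] [14.  70.6]
[ 0.55985092 -0.31476942  0.17437436] [ 1.79964288e+02 -6.32091051e-02 -1.66516723e+02] [-1.19742858e+01  1.95948006e+01 -7.77449833e+00 -5.71031960e-03
 -6.27031235e+01 -6.45398348e+01]
810.0 [302. 438.] foot ctr [0.539  0.4038]
1528.0 [350. 224.] foot ctr [ 0.5358 -0.0168]
1444.0 [298. 210.] foot ctr [ 0.6555 -0.0393]
1528.0 [329 202] [371 249] rim [ 0.5331 -0.0128]
1444.0 [278 187] [317 233] rim [ 0.6548 -0.0379]
```

View pics/c22.png

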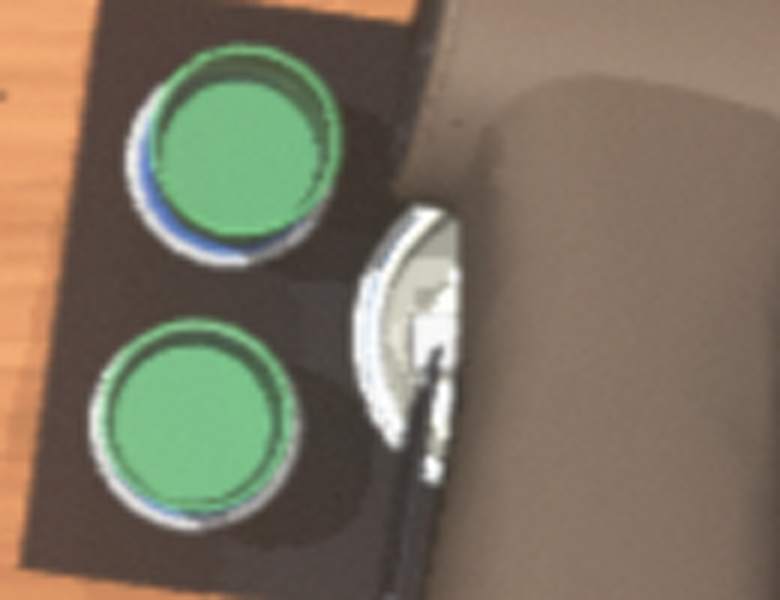

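View pics/w22.png

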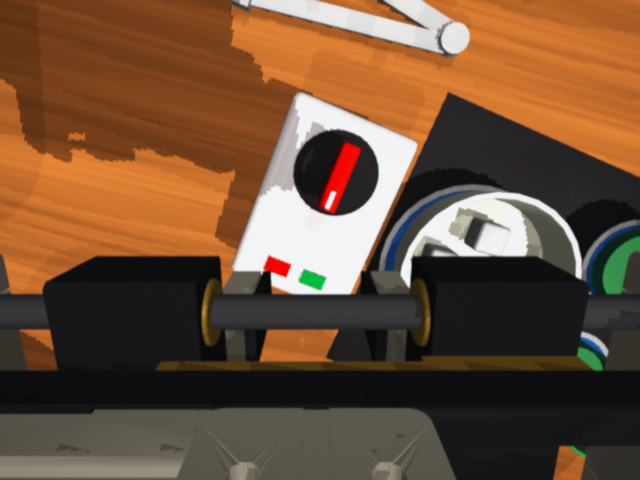

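View pics/s22.png

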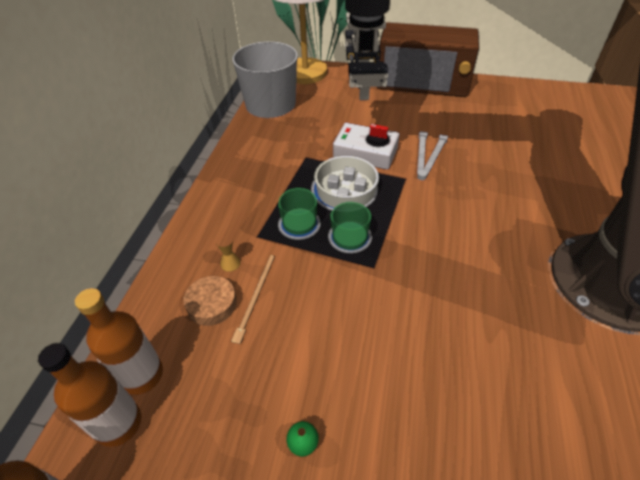

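Both tumblers are within about 4 mm of their marks. The wrist view shows the red bar from (330,213) to (352,143). I'll measure the knob.

```bash
python3 - <<'E'
from wr import *
print("B",ray("top",(343.2,249.3),.068),"A",ray("top",(350.5,203.6),.068))
o=telemetry.get_obs(); cal=calibration("wrist"); im=snapshot("wrist"); print(o["tool_pos"],o["orientation"])
hsv=cv2.cvtColor(im,cv2.COLOR_BGR2HSV); H,S,V=[hsv[...,i].astype(int) for i in range(3)]
m=((H<8)|(H>172))&(S>150)&(V>90); m[255:]=False
m=cv2.morphologyEx(m.astype(np.uint8),cv2.MORPH_CLOSE,np.ones((15,15)))
for a,c in blobs(m,300,9999):
    P=wf(c,.09,cal)*1000; r=cv2.minAreaRect(P.astype(np.float32)); print(a,c.reshape(-1,2).mean(0),np.round(r[0],1),np.round(r[1],1),r[2])
m=(V<60)&(np.hypot(np.arange(640)[None]-337,np.arange(480)[:,None]-172)<60)
for a,c in blobs(m,300,9999): print("disc",a,cv2.minEnclosingCircle((wf(c,.06,cal)*1000).astype(np.float32)))
im=cv2.imread("pics/top0.png"); hsv=cv2.cvtColor(im,cv2.COLOR_BGR2HSV); H,S,V=[hsv[...,i].astype(int) for i in range(3)]
m=((H<8)|(H>172))&(S>190)&(V>90); m[:,:445]=False;m[:,475:]=False;m[:240]=False;m[275:]=False
for a,c in blobs(m,8,999):
    P=worldfit("top",c,.09)*1000; r=cv2.minAreaRect(P); print("top",a,c.reshape(-1,2).mean(0),np.round(r[0],1),np.round(r[1],1),r[2])
m=(V<60);m[:,:440]=False;m[:,475:]=False;m[:240]=False;m[275:]=False
for a,c in blobs(m,8,999): print("disc",a,cv2.minEnclosingCircle(worldfit("top",c,.06)*1000))
E
```

```text
B [ 0.53442055 -0.01942342  0.068     ] A [ 0.65338333 -0.03851801  0.068     ]
[ 0.55997332 -0.31493033  0.17446441] [ 1.79974526e+02 -4.56740514e-02 -1.65486003e+02]
1281.0 [339.87341772 177.07594937] [ 514.1 -309.8] [12.4 46.2] 82.35260772705078
disc 3834.5 ((513.534423828125, -310.7093505859375), 30.290210723876953)
```

Call:
step_arm(
  plan="4 2.2 0.74 0 0 0 0; 4 2.2 0.74 0 0 0 0; 4 0 0 0 0 0 5.5; 4 0 0 2 0 0 5.5; 4 0 0 3 0 0 5.5; 4 0 0 1.4 0 0 5.5; 4 0 0 0 0 0 0; 4 0 0 0 0 0 0; 4 0 0 0 0 0 0",
)

```text
clock: 41.55
tool_pos: [0.5146, -0.3123, 0.112]
orientation: [-180.0, 0.1, 172.6]
force: [0.4, -0.2, 0.1]
opening: 0.0399
```

```bash
python3 - <<'E'
from h import *
o=telemetry.get_obs();cv2.imwrite("pics/s23.png",snapshot("side")[80:220,280:460].repeat(4,0).repeat(4,1)); cv2.imwrite("pics/w23.png",snapshot("wrist")); print(o["tool_pos"],o["orientation"],o["joint_pos"],o["moment"])
E
```

```text
[ 0.5146496  -0.31228469  0.11196313] [-1.79964119e+02  7.10866891e-02  1.72611950e+02] [-1.26506048e+01  1.92332914e+01 -1.74446483e+01  3.64565499e-02
 -5.32479878e+01 -8.47592627e+01] [-0.02260783 -0.03250614 -0.04106433]
```

View pics/s23.png

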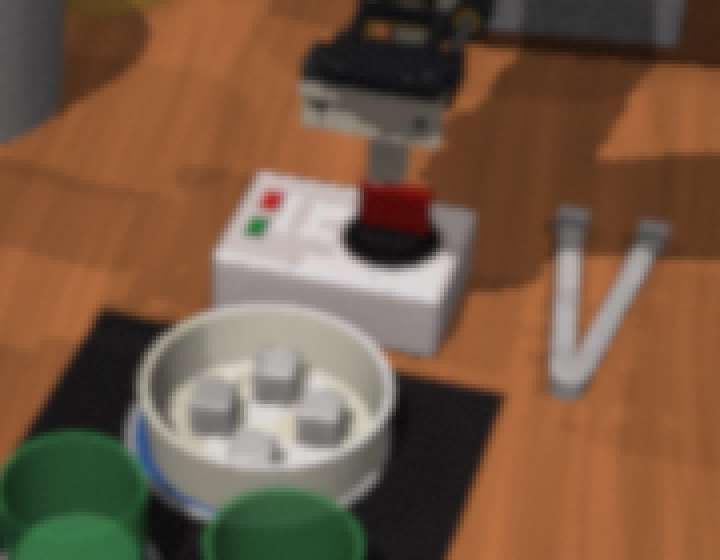

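View pics/w23.png

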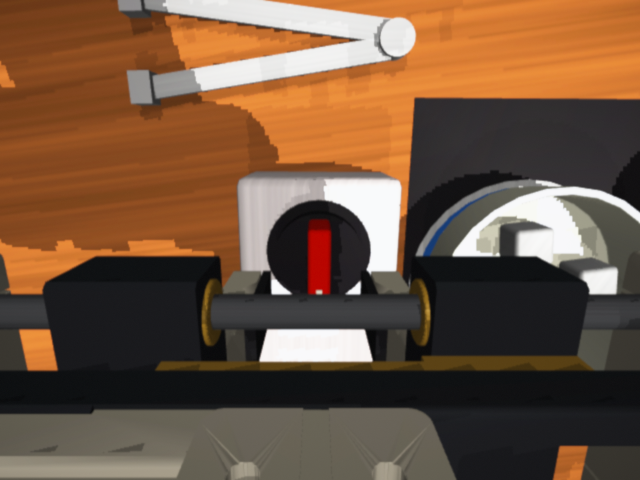

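The jaws are square to and centred on the bar (319,255). All cubes are in the dish. Lowering and gripping.

Call:
step_arm(
  plan="4 0 0 1.5 0 0 0; 4 0 0 1.5 0 0 0; 4 0 0 1 0 0 0; 4 0 0 0.3 0 0 0; 4 0 0 0 0 0 0; 0.5 0 0 0 0 0 0; 0.5 0 0 0 0 0 0; 0.5 0 0 0 0 0 0; 0.5 0 0 0 0 0 0; 0.5 0 0 0 0 0 0; 0.5 0 0 0 0 0 0",
)

```text
clock: 42.57
tool_pos: [0.5143, -0.3108, 0.0684]
orientation: [179.9, 0.1, 172.3]
force: [0.5, 8.6, 5.1]
opening: 0.012
```

Call:
step_arm(
  plan="0.5 0 0.15 0 0 0 0; 0.5 0 0 0 0 0 3; 0.5 0 0 0 0 0 6; 0.5 0 0 0 0 0 6; 0.5 0 0 0 0 0 6; 0.5 0 0 0 0 0 6; 0.5 0 0 0 0 0 6; 0.5 0 0 0 0 0 6; 0.5 0 0 0 0 0 6; 0.5 0 0 0 0 0 6; 0.5 0 0 0 0 0 6; 0.5 0 0 0 0 0 0",
)

```text
clock: 43.57
tool_pos: [0.5147, -0.3102, 0.0684]
orientation: [179.9, 0.0, 115.1]
force: [0.7, 4.9, 4.2]
opening: 0.0119
```

Call:
step_arm(
  plan="0.5 0 0 0 0 0 5; 0.5 0 0 0 0 0 4; 0.5 0 0 0 0 0 2; 0.5 0 0 0 0 0 0; 0.5 0 0 0 0 0 0",
)

```text
clock: 43.98
tool_pos: [0.5148, -0.3102, 0.0683]
orientation: [179.9, 0.0, 104.6]
force: [1.3, 4.4, 4.5]
opening: 0.012
```

```bash
python3 - <<'E'
from h import *
o=telemetry.get_obs();cv2.imwrite("pics/s24.png",snapshot("side")[80:220,280:460].repeat(4,0).repeat(4,1)); cv2.imwrite("pics/w24.png",snapshot("wrist")); print(o["tool_pos"],o["orientation"],o["joint_pos"],o["moment"],o["force"],o["opening"])
E
```

```text
[ 0.5147869  -0.31015461  0.06831927] [1.79926081e+02 1.73929527e-02 1.04567985e+02] [-1.24700213e+01  2.19446049e+01 -2.00856453e+01 -2.44099017e-02
 -4.78960055e+01 -1.52945628e+02] [ 1.76957344 -0.44751498  0.21101019] [1.25936899 4.44452066 4.54601578] 0.01202849803415785
```

View pics/w24.png

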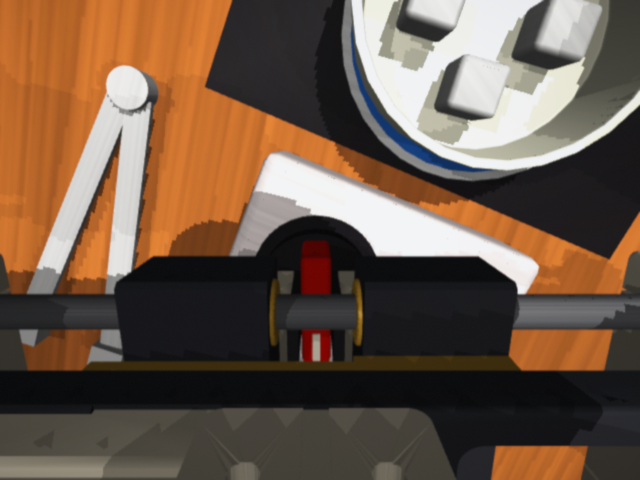

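View pics/s24.png

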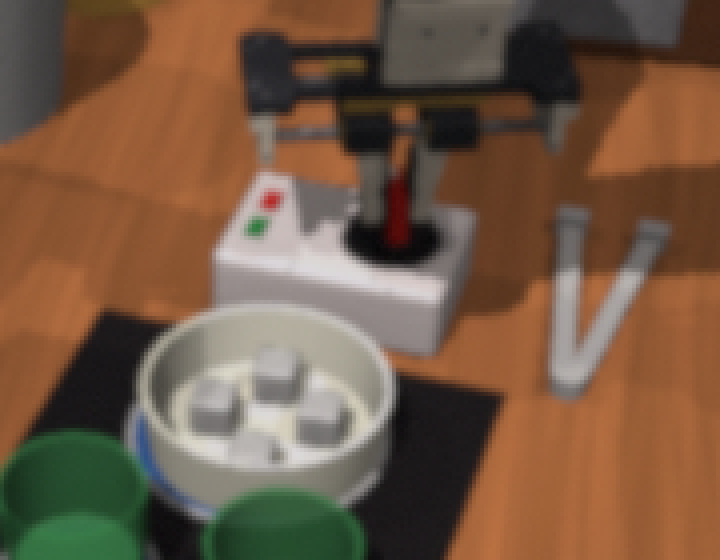

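The knob has turned 67.7° (1.18 rad) and the bar is still square in the grip. Holding, then easing back before release.

Call:
step_arm(
  plan="0.5 0 0 0 0 0 0.5; 0.5 0 0 0 0 0 0; 0.5 0 0 0 0 0 0; 0.5 0 0 0 0 0 0; 0.5 0 0 0 0 0 0; 0.5 0 0 0 0 0 0; 0.5 0 0 0 0 0 0; 0.5 0 0 0 0 0 0; 0.5 0 0 0 0 0 0; 0.5 0 0 0 0 0 0",
)

```text
clock: 44.92
tool_pos: [0.5148, -0.3102, 0.0684]
orientation: [179.9, 0.0, 104.1]
force: [1.9, 4.6, 4.5]
opening: 0.0116
```

```bash
python3 - <<'E'
from h import *
o=telemetry.get_obs(); cv2.imwrite("pics/w25.png",snapshot("wrist")); print(o["orientation"],o["moment"],o["opening"])
E
```

```text
[1.79922493e+02 2.03649228e-02 1.04086026e+02] [ 1.76609426 -0.45004149  0.10187936] 0.011628309379396596
```

View pics/w25.png

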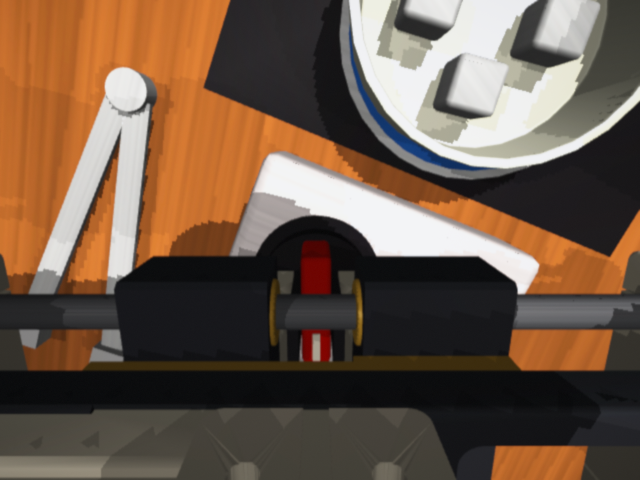

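The moment reading dipped from 0.21 to 0.10 N m, which may be the grip slackening. I'll hold another second to be safe.

Call:
step_arm(
  plan="0.5 0 0 0 0 0 0.5; 0.5 0 0 0 0 0 0; 0.5 0 0 0 0 0 0; 0.5 0 0 0 0 0 0; 0.5 0 0 0 0 0 0; 0.5 0 0 0 0 0 0; 0.5 0 0 0 0 0 0; 0.5 0 0 0 0 0 0; 0.5 0 0 0 0 0 0; 0.5 0 0 0 0 0 0; 0.5 0 0 0 0 0 0; 0.5 0 0 0 0 0 0",
)

```text
clock: 45.97
tool_pos: [0.5148, -0.3102, 0.0684]
orientation: [179.9, 0.0, 103.6]
force: [1.9, 4.4, 3.7]
opening: 0.012
```

```bash
python3 - <<'E'
from h import *
o=telemetry.get_obs(); im=snapshot("wrist");cv2.imwrite("pics/w26.png",im); print(o["orientation"],o["moment"],o["opening"])
a=cv2.imread("pics/w25.png").astype(int); print(np.abs(a-im).mean())
E
```

```text
[1.79922666e+02 1.92949438e-02 1.03583483e+02] [ 1.75850313 -0.44906898  0.12004717] 0.011997912084514874
3.3219401041666665
```

Call:
step_arm(
  plan="0.5 0 0 0 0 0 -3; 0.5 0 0 0 0 0 -6; 0.5 0 0 0 0 0 -6.5; 0.5 0 0 0 0 0 -6.5; 0.5 0 0 0 0 0 -6.5; 0.5 0 0 0 0 0 -6.5; 0.5 0 0 0 0 0 -6.5; 0.5 0 0 0 0 0 -6.5; 0.5 0 0 0 0 0 -6.5; 0.5 0 0 0 0 0 -6.5; 0.5 0 0 0 0 0 -5; 0.5 0 0 0 0 0 -3",
)

```text
clock: 47.02
tool_pos: [0.5143, -0.3107, 0.0683]
orientation: [-180.0, 0.0, 172.8]
force: [0.3, 2.1, 4.1]
opening: 0.0119
```

Call:
step_arm(
  plan="0.5 0 0 0 0 0 0; 4 0 0 0 0 0 0; 4 0 0 0 0 0 0; 4 0 0 0 0 0 0; 4 0 0 0 0 0 0; 4 0 0 0 0 0 0; 4 0 0 -1 0 0 0; 4 0 0 -3 0 0 0; 4 0 0 -4 0 0 0; 4 0 0 -4 0 0 0; 4 0 0 0 0 0 0; 4 0 0 0 0 0 0",
)

```text
clock: 48.02
tool_pos: [0.5156, -0.311, 0.1919]
orientation: [-179.9, 0.4, 172.3]
force: [-1.7, -1.4, -1.1]
opening: 0.0402
```

Call:
step_arm(
  plan="4 0 -2 0 0 0 0; 4 0 -3.5 -2 0 0 0; 4 0 -3.5 -2 0 0 0; 4 0 -3 0 0 0 0; 4 0 0 0 0 0 0; 4 0 0 0 0 0 0",
)

```text
clock: 48.52
tool_pos: [0.4969, -0.4305, 0.2267]
orientation: [179.9, -0.1, 172.2]
force: [-0.8, 0.8, 0.2]
opening: 0.0397
```

```bash
python3 top.py top27 | grep -v cube; python3 - <<'E'
from h import *
cv2.imwrite("pics/s27.png",snapshot("side")); cv2.imwrite("pics/w27.png",snapshot("wrist"))
o=telemetry.get_obs(); print(o["tool_pos"])
im=cv2.imread("pics/top27.png")[170:300,310:490]
cv2.imwrite("pics/c27.png",cv2.resize(im,(800,578),interpolation=cv2.INTER_CUBIC))
E
python3 foot.py pics/s27.png
```

```text
green@.068 px [175. 250.] circ 0.5317 0.4148 r0.0217 rect [532.2 416.1] [38.9 39.9] 45.8 ell [531.9 416.4] [37.9 41.8]
green@.068 px [342. 251.] circ 0.5291 -0.0177 r0.0367 rect [530.1 -17.6] [67.1 69.5] 0.2 ell [529.5 -16.1] [66.  70.1]
green@.068 px [348. 206.] circ 0.6437 -0.0334 r0.0370 rect [645.9 -37.2] [68.1 64.7] 44.8 ell [646.6 -35.1] [63.7 69.5]
white@.045 px [447. 242.] circ 0.5468 -0.2987 r0.0813 rect [ 547.6 -297.1] [ 72.7 152.4] 81.7 ell [ 564.9 -294.4] [ 68.5 167.7]
white@.045 px [398. 236.] circ 0.5712 -0.1649 r0.0793 rect [ 571.5 -165.5] [154.8 153. ] 89.7 ell [ 571.4 -165.2] [154.3 155.6]
[ 0.49770503 -0.42858651  0.22710899]
810.0 [302. 438.] foot ctr [0.539  0.4038]
1532.5 [350. 224.] foot ctr [ 0.5357 -0.0169]
1448.0 [298. 210.] foot ctr [ 0.6551 -0.0396]
```

View pics/c27.png

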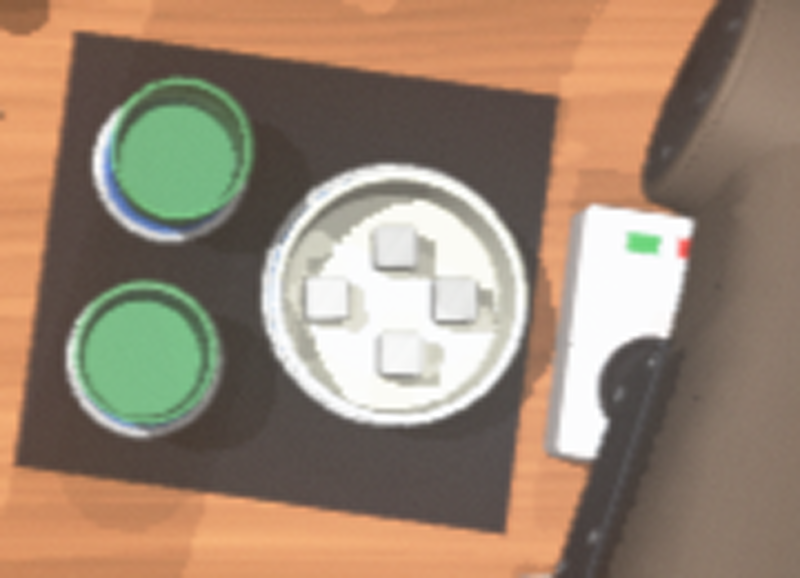

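View pics/s27.png

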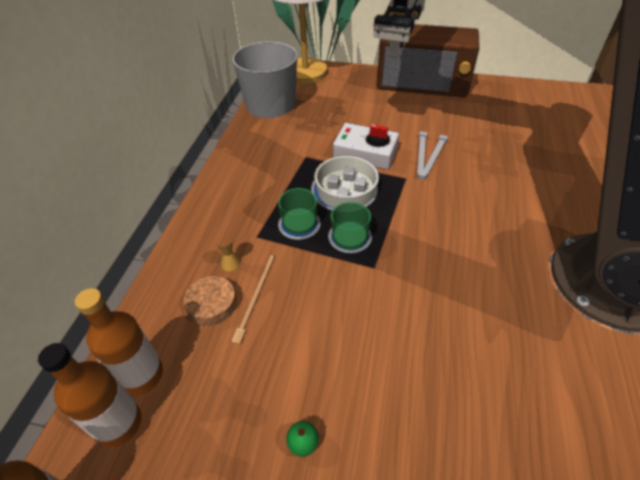

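View pics/top27.png

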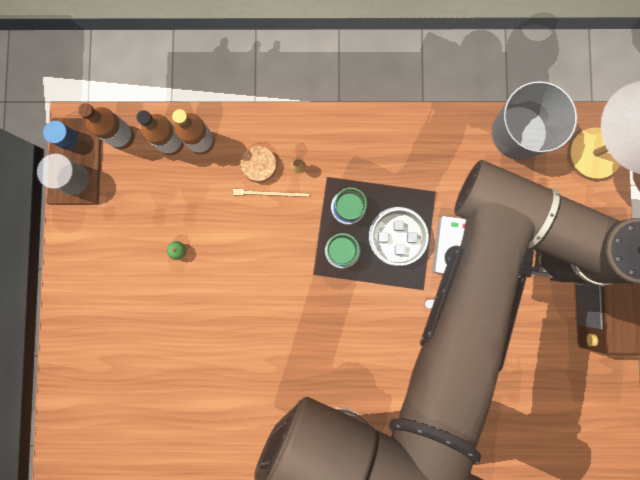

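View pics/w27.png

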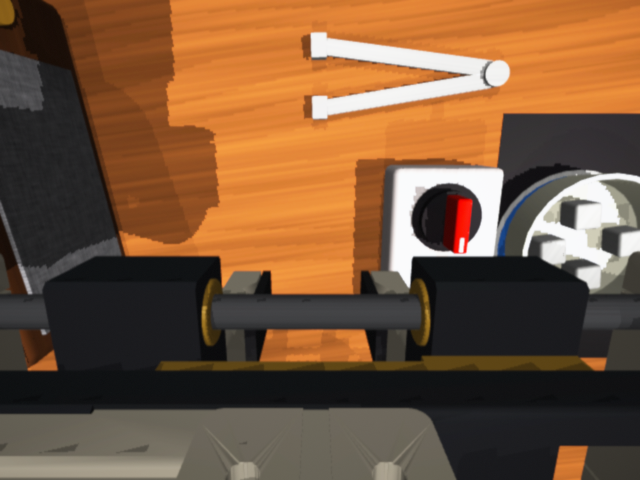

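The knob bar is back along the station axis at (459,222). The gripper touches nothing and the bystanders haven't moved. Handing in.

```bash
python3 - <<'E'
from plant import workorder, telemetry
print(telemetry.get_obs()["force"]); print(workorder.close_job())
E
```

```text
[-0.53438679  0.3013938   0.10031644]
the job is handed in; nothing more can be done
None
```

The chilling station is set up and started, and I handed the job in at about 49 s of the 208 s allowed. The hand-in reports no verdict, so the results below are my own camera measurements.

- **In place on the pad:** The dish is about 6 mm from the centre of its mark (limit 15). The two tumblers are about 2 mm and 4 mm from theirs (limit 12). All four cubes present lie flat in the dish. I saw no fifth cube.
- **Knob:** I turned it clockwise about 1.18 rad and held it there for roughly 2 s. I then turned it back in the grip and let go. The last picture shows it at its rest position.
- **Bystanders:** The tongs, stirrer, jigger, coasters and lime look unmoved. At hand-in the gripper was clear of everything, with wrist force under 1 N.

**Checks that failed or disagreed:**
- **Tumblers:** Both first came to rest short of their marks, by about 12 mm and 9 mm. The wrist camera had shown them on target. The side and top views showed the error, and I nudged each one into place.
- **Cameras:** The wrist view read about 3 mm more in y than the other two throughout, and more when it was low.
- **Grip moment:** The wrist moment dropped from 0.21 to 0.10 N m during the knob hold. This was possibly the grip slackening, though the bar stayed square in the grip. I held for another second because of it.

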